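# Trace a coupon's seam with the pinhole-test pen

## Robot

A 7-joint arm with a two-finger parallel gripper is mounted at the origin on the work surface. World frame = base frame: x ahead of the robot, y to its left, z up, the work surface at z = 0. Lengths are in mm, angles in degrees, forces in N, time in s.
With the tool pointing down it reaches from about 400 to 850 mm from the base axis. Payload 4.5 kg.
Tool frame: the origin (TCP) lies at the very end of the fingers, on their centre line; the grasp point (between the pads) lies 19 mm behind it; z points along the fingers, y is the direction in which the jaws open and shut (so a half turn about z gives the same grasp; the last joint's range is limited). The gripper opens to 88 mm and grips with 3 to 60 N. Pads are 18 mm wide; open, the fingers measure 123 mm over their backs; the gripper's body (75 mm by 187 mm) begins 45 mm behind the grasp point.
Start: joints at [1.937, 39.483, -11.15, 89.685, 9.013, 51.709, -12.324], TCP at [625.025, 0.026, 204.043] pointing down, gripper open.
Joint ranges: [-172.22, 172.22], [-26.19, 119.32], [-84.43, 86.54], [7.71, 146.69], [-57.33, 237.33], [2.42, 119.75], [-152.13, 152.13]. Speed limits (degrees/s): [147.25, 147.25, 180, 180, 180, 180, 180].

## Interface

Orientations are given as a 3x3 rotation matrix whose columns are the frame's x, y, z axes.
In Python, from rig import status, viewer, workorder gives the robot as it stands.
- The arm moves only by the tool move_arm, never from a script. Its argument "plan" is a list of rows, each a list of 6 numbers: the shift along the tool's x, y, z in m, then the turn, a rotation vector about the tool's x, y, z in degrees. A call has 1 to 12 rows; each row shifts and turns the commanded pose from where the row before left it, along the tool's axes as they then stand; what a row does not reach is not made up. A row lasts 1/12 s, in which the tool goes at most 41.7 mm and 7.16 degrees, less where a joint would pass 70% of its speed; a pose out of reach is approached as far as the arm can. A call is refused whole if a number of a shift passes 0.0417 or a number of a turn 7.16, either way. A call with a gripper value outside its range is refused whole. "gripper" is the finger opening in m, from 0 to 0.0881, set as the call begins (left out, the last holds). The fingers move at their own pace and stop on an object; the grip force is fixed at half the most. Time passes only in rows, so rows that do not move let the fingers close. It gives the time, the measured TCP pose, the force and the opening at its end, in the units of the state.
- status.get_obs(): the state, without advancing time (a new reading comes with each control period).
- viewer.read_camera(name): name is "scene" or "side" or "wrist"; returns the picture (480x640x3 uint8, blue, green, red); there is no depth.
- viewer.camera_info(name): a dict with "fx", "fy", "cx", "cy" (pixels), "dist_coeffs" ([k1, k2, p1, p2, k3] as OpenCV has them; the pictures are not rectified), "R" (3x3) and "t" (3): a world point X has camera coordinates R X + t; the wrist camera has in their place "tool_from_camera" (4x4, takes a point from camera to tool coordinates, whose origin is the TCP and whose axes are the flange's). Camera axes: x right, y down, z forward; pixel columns grow to the right and rows downward; lengths in mm; the calibration is good to about 2 mm. A picture is of the moment at which its call begins: read the wrist's pose just before it. camera_info takes no time and is no camera call.
- workorder.close_job(): hands the job in, once; it reports no verdict.
The state is a dict: "time_s": time; "joint_pos": joint angles; "qd": joint speeds; "effort": joint torques, N m; "tool_pos": TCP position; "eef_rot": TCP orientation; "force": force on the tool from outside, world axes, zero at the start; "moment": the same for the moment, N m; "opening": finger opening in mm.
Only numpy, scipy, OpenCV 4.12 (cv2) and the standard library are available. Lean on these libraries where they do the work, as an engineer would, in place of code of your own. Each camera call takes 0.05 s, during which the arm holds its last target. There are 200 camera calls.

## Task

Test the coated coupon's seam for pinholes: take the orange test pen out of its holder, press its sprung tip gently into the seam groove at the green mark, and draw it slowly (about 2 cm a second) along the whole groove to the red mark in one unbroken stroke, never lifting off before the red mark and never pressing so hard that the sprung tip bottoms out. Keep the tip well above the coupon except for that stroke; then hang the pen upright in its holder again and leave everything else where it stands.

Things in the scene. Friction and masses are not known exactly. Their poses are not given: they have to be found in the camera images.
- pen_grip (a point): Test pen (about 0.1 kg): centre of its orange square handle, 22 x 22 mm across and 70 mm tall, flats along this frame's x and y; z points up the pen, away from the tip. A round collar, 34 mm across, lies 35 to 41 mm below this point; below it a black barrel 16 mm across. The end of the brass tip is 111 mm below this point when not pressed.
- pen_tip (a point): End of the pen's brass tip, a rod 5 mm across with a ball end. The tip is sprung: it starts to give at about 1.5 N, then pushes back 0.5 N for every mm it is pressed into the barrel, and is bottomed out at 9 mm (about 6 N; beyond that it is rigid).
- holder_mouth (a point): Pen holder, fixed: centre of a through hole 25 mm across in the top face, 85 mm above the table, of a grey plate 70 x 70 mm (same yaw frame). The pen hangs in it upright with its collar resting on the top face, its tip 15 mm above the table. The holder may stand to the left or the right of the stage.
- stage: Tilt stage fixed to the table: black base 100 x 150 mm, origin at the centre of its underside, z up. It carries a coupon 104 x 196 mm (long side along y) of two coated sheets, white and blue, 4 mm thick, with a groove 9 mm wide between them: the seam. Its middle line runs straight through x, y = (15, -80) green mark, (15, -30), (-15, 20), (-15, 80) red mark, mm in this frame.
- seam_start (a point): Green mark, start of the groove. Only x and y are true: z is fixed at 90 mm. The coupon's height and slope differ each time and are NOT measured: at mid-length the groove floor is 80 to 100 mm above the table, and it slopes along y by up to 0.07 rad either way (6 mm up or down at the marks). Find it by touch.
- seam_bend1 (a point): First bend of the groove (31 degrees); x and y true, z fixed at 90 mm, not the real height. The coupon is stiff and does not give when pressed; the groove's dark floor is 4 mm below the sheets' top.
- seam_bend2 (a point): Second bend of the groove (31 degrees back); x and y true, z fixed at 90 mm.
- seam_end (a point): Red mark, the end of the groove; x and y true, z fixed at 90 mm.
- beaker: Bystander: glass beaker, 68 mm across, 85 mm tall, origin under its centre; stands on the other side of the stage from the holder.
- reagent: Bystander: amber bottle, 60 mm across, 130 mm tall.
- jar: Bystander: white jar with a blue cap, 60 mm across, 70 mm tall.
- vial: Bystander: small clear vial, 28 mm across, 55 mm tall.
- steel_cup: Bystander: steel cup, 70 mm across, 60 mm tall.
- spatula: Bystander: spatula lying on the table in front of the robot.
- weight: Bystander: brass weight, 32 mm across, 35 mm tall.
Mind the look-alikes: they are no part of the job. Of the things like the part that bears pen_grip, leave any that is white; of the rest the larger one is meant.

How it is judged (in metres and radians):
On the way, in this order (a step that is already met when the one before it is completed fails the run):
1. the pen's tip is pressed into the groove at the green mark (tip within 4 mm of the middle line) (x of pen_tip in the frame of stage between 0.011 and 0.019 m and y of pen_tip in the frame of stage between -0.086 and -0.074 m and contact force between pen and stage above 0.5 N), for 0.1 s.
2. the tip, pressed in the groove, is half-way to the first bend (x of pen_tip in the frame of stage between 0.011 and 0.019 m and y of pen_tip in the frame of stage between -0.061 and -0.049 m and contact force between pen and stage above 0.5 N), for 0.1 s.
3. ... at the first bend (x of pen_tip in the frame of stage between 0.011 and 0.019 m and y of pen_tip in the frame of stage between -0.036 and -0.024 m and contact force between pen and stage above 0.5 N), for 0.1 s.
4. ... half-way along the slanting part (x of pen_tip in the frame of stage between -0.004 and 0.004 m and y of pen_tip in the frame of stage between -0.011 and 0.001 m and contact force between pen and stage above 0.5 N), for 0.1 s.
5. ... at the second bend (x of pen_tip in the frame of stage between -0.019 and -0.011 m and y of pen_tip in the frame of stage between 0.014 and 0.026 m and contact force between pen and stage above 0.5 N), for 0.1 s.
6. ... half-way along the last part (x of pen_tip in the frame of stage between -0.019 and -0.011 m and y of pen_tip in the frame of stage between 0.044 and 0.056 m and contact force between pen and stage above 0.5 N), for 0.1 s.
7. the tip, still pressed in the groove, has reached the red mark (tip within 4 mm of the middle line) (x of pen_tip in the frame of stage between -0.019 and -0.011 m and y of pen_tip in the frame of stage between 0.074 and 0.086 m and contact force between pen and stage above 0.5 N), for 0.1 s.
At the end, for the whole second after the job is handed in: The pen hangs at rest and released in its holder: handle centre within 8 mm of the hole's axis and 37 to 45 mm above the holder's top face (collar resting on it), upright within 0.08 rad, slower than 0.02 m/s (horizontal distance between pen_grip and holder_mouth below 0.008 m and z of pen_grip in the frame of holder_mouth between 0.037 and 0.045 m and angle between pen_grip's own z axis and vertical below 0.08 rad and linear speed of pen below 0.02 m/s); the robot touches nothing.
It fails at once if the pen presses on the coupon with more than 9 N (the sprung tip bottomed out) (contact force between pen and stage above 9 N).
It fails at once if the pen moves faster than 0.06 m/s while it touches the coupon between the marks (more than 6 mm from either) (y of pen_tip in the frame of stage between -0.074 and 0.074 m and contact force between pen and stage above 0.3 N and linear speed of pen above 0.06 m/s).
It fails at once if between the marks (more than 12 mm from either) the tip is off the coupon and less than 112 mm above the table: lifted out of the stroke, or not kept well clear (contact force between pen and stage below 0.05 N and x of pen_tip in the frame of stage between -0.05 and 0.05 m and y of pen_tip in the frame of stage between -0.068 and 0.068 m and z of pen_tip in the frame of stage below 0.112 m).
It fails at once if the robot touches the stage or coupon with more than 5 N (contact force between any of the fingers, the arm and stage above 5 N).
It fails at once if a bystander (beaker, bottle, jar, vial, steel cup, spatula or weight) is pushed more than 20 mm (distance of any of beaker, reagent, jar, vial, steel_cup, spatula, weight from where it was at the start of the episode above 0.02 m).
It also fails if it takes over 69 s, if anything falls off the work surface, if the arm or the gripper's body presses on something with over 40 N, if the wrist force passes 120 N, or if a joint passes its speed limit or range.

## Working session

There is one attempt and no reset: what is moved stays moved. The work goes in short steps, Python scripts to look and compute and a tool call to move; the robot and the scene stay as the last step left them, time stands still between calls to the robot, and variables do not carry over. Pictures are saved under pics/ and viewed, about 8 in all and at most 12, crops included, and the job is handed in when it is done.

Besides the shell and the picture viewer there is one more tool, called after "Emit:" as name(argument=value, ...) on one line, values as JSON. move_arm: Moves the arm, as the interface text tells. Its arguments: {"type":"object","properties":{"plan":{"type":"array","items":{"type":"array","items":{"type":"number"}}},"gripper":{"type":"number"}},"required":["plan"]}

```bash
mkdir -p pics; ls; python3 - <<'E'
from rig import status, viewer
import cv2
o=status.get_obs(); print(o)
for n in ("scene","side","wrist"):
    cv2.imwrite(f"pics/{n}0.png",viewer.read_camera(n)); print(n,viewer.camera_info(n))
E
```

```text
pics
{'time_s': 0.0, 'joint_pos': array([  1.9370811 ,  39.53287993, -11.14551856,  89.74430124,
         9.01322224,  51.70770945, -12.32435524]), 'qd': array([ 0.05008053, -0.09565079,  0.02909991, -0.04318292,  0.10771371,
       -0.00918749,  0.03096456]), 'effort': array([ 3.38560185e-04, -5.27571630e+01, -1.26686912e+00, -1.53434461e+01,
       -5.26333472e-02,  6.56995355e-03,  1.65937727e-04]), 'tool_pos': array([ 6.24319013e+02, -5.33618634e-02,  2.03216337e+02]), 'eef_rot': array([[-8.99299709e-05,  9.99998391e-01, -1.79176311e-03],
       [ 9.99999988e-01,  8.97023095e-05, -1.27139918e-04],
       [-1.26978988e-04, -1.79177452e-03, -9.99998387e-01]]), 'force': array([0.43952773, 0.25341829, 0.31063249]), 'moment': array([-0.01534406,  0.04564667, -0.05421433]), 'opening': 87.91593261589883}
scene {'fx': 498.6860296050636, 'fy': 498.6860296050636, 'cx': 319.75589841152714, 'cy': 240.29757011963252, 'dist_coeffs': array([-0.05162365,  0.        ,  0.        ,  0.        ,  0.        ]), 'R': array([[-0.02020632,  0.99979038,  0.00330196],
       [ 0.68226453,  0.01620294, -0
[... 377 characters left out ...]
10115058, -0.5450061 , -0.83230818],
       [ 0.18292173,  0.81214798, -0.55403546]]), 't': array([-531.31965416,  128.83443214,  764.38534964])}
wrist {'fx': 368.2734030574206, 'fy': 368.2734030574206, 'cx': 323.07872835160265, 'cy': 238.78134905777952, 'dist_coeffs': array([0.01450184, 0.        , 0.        , 0.        , 0.        ]), 'tool_from_camera': array([[ 1.25213265e-03, -9.55408065e-01, -2.95286066e-01,
         7.67769898e+01],
       [ 9.99999152e-01,  1.09085868e-03,  7.10891698e-04,
        -8.43102564e-02],
       [-3.57076294e-04, -2.95286706e-01,  9.55408621e-01,
        -1.80051541e+02],
       [ 0.00000000e+00,  0.00000000e+00,  0.00000000e+00,
         1.00000000e+00]])}
```

View pics/scene0.png

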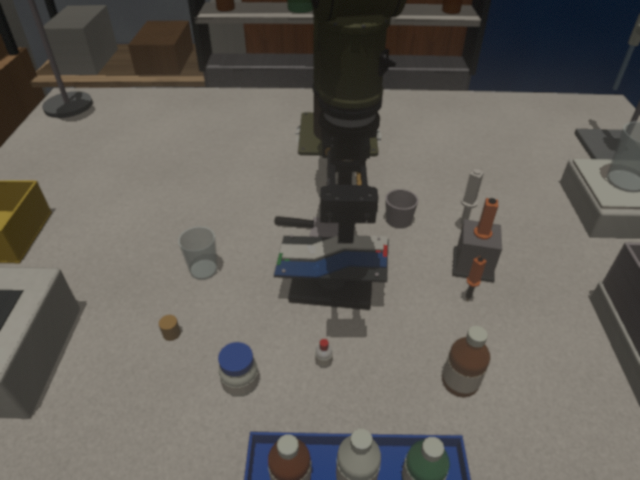

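View pics/side0.png

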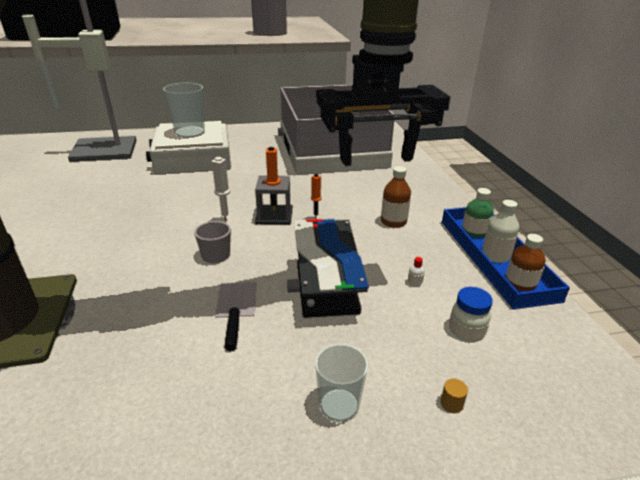

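The orange pen is in the holder at +y: collar at scene (485,235) and side (272,182). The small orange pen and the white one are decoys. The green mark is at scene (281,257), the red at (386,249). Next I'll enlarge crops.

```bash
python3 - <<'E'
import cv2,numpy as np
s=cv2.imread("pics/scene0.png"); d=cv2.imread("pics/side0.png")
def crop(im,x,y,w,h,W,H): return cv2.resize(im[y:y+h,x:x+w],(W,H),interpolation=cv2.INTER_CUBIC)
a=crop(s,265,225,130,90,400,277); b=crop(s,445,190,70,97,200,277)
c=crop(d,280,200,100,80+40,250,300); e=crop(d,240,140,100,90,333,300)
top=np.hstack([a,b]); bot=np.hstack([c,e])
W=max(top.shape[1],bot.shape[1])
f=lambda i:np.pad(i,((0,0),(0,W-i.shape[1]),(0,0)))
im=np.vstack([f(top),f(bot)]); im=cv2.convertScaleAbs(im,alpha=1.5,beta=20); print(im.shape); cv2.imwrite("pics/crop1.png",im)
E
```

```text
(577, 600, 3)
```

View pics/crop1.png

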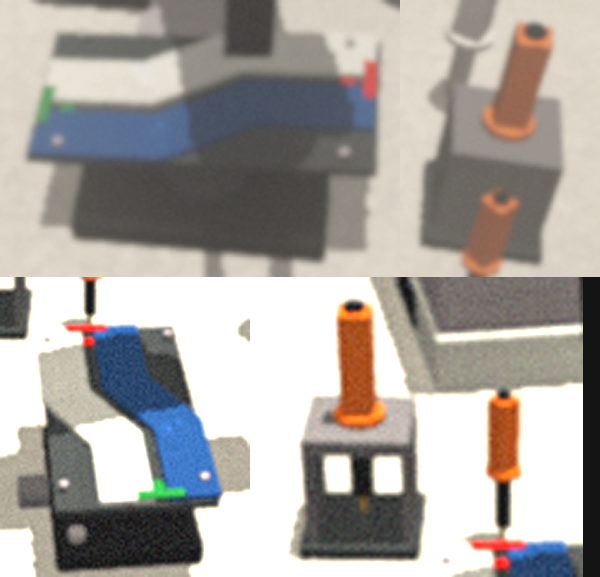

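```bash
cat > h.py <<'E'
import numpy as np, cv2
from rig import status, viewer
np.set_printoptions(precision=4,suppress=True)
def rays(info,px,pose=None):
    K=np.array([[info["fx"],0,info["cx"]],[0,info["fy"],info["cy"]],[0,0,1]])
    u=cv2.undistortPoints(np.array(px,float).reshape(-1,1,2),K,info["dist_coeffs"])[:,0]
    d=np.c_[u,np.ones(len(u))]
    if pose is None:
        R=info["R"]; return -R.T@info["t"], d@R
    T=info["tool_from_camera"]; p,Rt=pose
    return p+Rt@T[:3,3], d@(Rt@T[:3,:3]).T
def atz(c,d,z): return c+d*((z-c[2])/d[:,2])[:,None]
def tri(c1,d1,c2,d2):
    out=[]
    for a,b in zip(d1,d2):
        s=np.linalg.lstsq(np.c_[a,-b],c2-c1,rcond=None)[0]
        p,q=c1+s[0]*a,c2+s[1]*b; out.append(np.r_[(p+q)/2,np.linalg.norm(p-q)])
    return np.array(out)
E
python3 - <<'E'
from h import *
A=lambda l:[(265+x/3.077,225+y/3.077) for x,y in l]
B=lambda l:[(445+(x-400)/2.857,190+y/2.857) for x,y in l]
C=lambda l:[(280+x/2.5,200+(y-277)/2.5) for x,y in l]
D=lambda l:[(240+(x-250)/3.33,140+(y-277)/3.33) for x,y in l]
si,di=viewer.camera_info("scene"),viewer.camera_info("side")
s=A([(64,107),(157,105),(245,80),(350,82)])+B([(534,32),(508,118),(452,88),(562,95),(562,172),(446,150)])
d=C([(160,487),(150,413),(95,388),(88,342)])+D([(354,305),(360,411),(322,398),(412,400),(416,448),(303,440)])
c1,d1=rays(si,s); c2,d2=rays(di,d)
print(tri(c1,d1,c2,d2)); print(atz(c1,d1,90)); print(atz(c2,d2,90))
E
```

```text
[[554.1469 -97.3358  75.6076   2.748 ]
 [562.8946 -41.5891  90.9702   3.5893]
 [534.6098   8.1206  82.9563   1.2734]
 [540.1852  67.5456  86.1004   2.1863]
 [485.6706 264.3946 162.4792   0.2563]
 [485.7485 264.1088  90.2875   1.6344]
 [464.2167 232.4487 107.7283  16.9127]
 [511.3839 277.8225 108.8859  42.5709]
 [518.6857 292.5328  58.1651  27.98  ]
 [458.4656 244.0148  62.3091  41.5218]]
[[566.8341 -94.9664  90.    ]
 [564.0055 -42.6143  90.    ]
 [542.6149   7.3744  90.    ]
 [542.8535  67.6277  90.    ]
 [393.8481 303.0653  90.    ]
 [484.3226 264.8807  90.    ]
 [455.3222 233.8276  90.    ]
 [460.5277 306.1697  90.    ]
 [534.1446 287.9552  90.    ]
 [515.7342 218.4942  90.    ]]
[[ 549.7012 -116.4612   90.    ]
 [ 562.588   -37.8015   90.    ]
 [ 532.1857   -1.2881   90.    ]
 [ 539.2922   59.5951   90.    ]
 [ 503.4578  442.4393   90.    ]
 [ 486.0874  263.0837   90.    ]
 [ 463.7341  286.7663   90.    ]
 [ 521.9309  273.6368   90.    ]
 [ 514.1616  204.892    90.    ]
 [ 445.8251  228.0125   90.    ]]
```

```bash
python3 - <<'E'
from h import *
si,di=viewer.camera_info("scene"),viewer.camera_info("side")
s=[(480,260),(470,297),(477,172),(477,340)];d=[(316,176),(316,215),(219,158),(399,172)]
print(tri(*rays(si,s),*rays(di,d)))
E
```

```text
[[575.7394 236.344  105.6377   0.6716]
 [576.3588 238.9299   8.5806   3.0516]
 [377.3522 264.2323 148.4942   0.7572]
 [748.2245 193.6607 118.8164   3.7694]]
```

Emit:
move_arm(plan=[[0.033, -0.0172, -0.008, 0, 0, 0], [0.033, -0.0172, -0.008, 0, 0, 0], [0.033, -0.0172, -0.008, 0, 0, 0], [0.033, -0.0172, -0.008, 0, 0, 0], [0.033, -0.0172, -0.008, 0, 0, 0], [0.033, -0.0172, -0.008, 0, 0, 0], [0.033, -0.0172, -0.008, 0, 0, 0], [0.033, -0.0172, -0.008, 0, 0, 0], [0, 0, 0, 0, 0, 5], [0, 0, 0, 0, 0, 5], [0, 0, 0, 0, 0, 5], [0, 0, 0, 0, 0, 0]], gripper=0.07)

```text
time_s: 1.15
tool_pos: [487.1, 264.2, 267.9]
eef_rot: [[0.26, 0.966, -0.0], [0.966, -0.26, -0.001], [-0.001, -0.0, -1.0]]
force: [-0.2, -0.4, -1.2]
opening: 69.9
```

```bash
python3 - <<'E'
from h import *
o=status.get_obs(); im=viewer.read_camera("wrist"); cv2.imwrite("pics/w1.png",im); print(o["tool_pos"],o["eef_rot"],o["time_s"])
np.savez("w1",p=o["tool_pos"],R=o["eef_rot"])
E
```

```text
[487.0549 264.1567 267.8634] [[ 0.2603  0.9655 -0.0002]
 [ 0.9655 -0.2603 -0.0006]
 [-0.0006 -0.     -1.    ]] 1.15
```

View pics/w1.png

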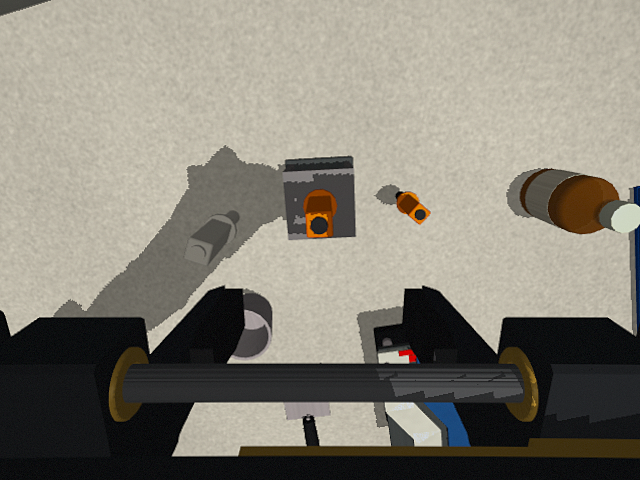

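```bash
python3 - <<'E'
from h import *
w=np.load("w1.npz"); i=viewer.camera_info("wrist")
print(atz(*rays(i,[(319,225),(307,213),(332,212),(332,237),(307,238)],(w["p"],w["R"])),161))
q=atz(*rays(i,[(283,171),(354,166),(356,237),(289,240)],(w["p"],w["R"])),85);print(q,q.mean(0))
m=atz(*rays(i,[(408,353),(403,360)],(w["p"],w["R"])),94);print(m)
E
```

```text
[[483.8065 264.6735 161.    ]
 [477.1561 276.718  161.    ]
 [496.6325 272.3388 161.    ]
 [491.3779 252.1734 161.    ]
 [471.4867 256.6283 161.    ]]
[[458.0579 306.8219  85.    ]
 [526.0666 293.5567  85.    ]
 [511.1218 222.9254  85.    ]
 [443.5566 237.7014  85.    ]] [484.7007 265.2513  85.    ]
[[535.2615  79.9098  94.    ]
 [528.1092  72.4667  94.    ]]
```

Emit:
move_arm(plan=[[0, -0.003, 0.01, 0, 0, -3], [0, 0, 0.03, 0, 0, 0], [0, 0, 0.03, 0, 0, 0], [0, 0, 0.025, 0, 0, 0], [0, 0, 0.025, 0, 0, 0], [0, 0, 0.025, 0, 0, 0], [0, 0, 0.015, 0, 0, 0], [0, 0, 0, 0, 0, 0], [0, 0, 0, 0, 0, 0]])

```text
time_s: 1.95
tool_pos: [484.2, 264.5, 107.6]
eef_rot: [[0.207, 0.978, -0.001], [0.978, -0.207, -0.001], [-0.001, -0.001, -1.0]]
force: [0.2, 0.3, 0.8]
opening: 69.7
```

Emit:
move_arm(plan=[[0, 0, 0, 0, 0, 0], [0, 0, 0, 0, 0, 0], [0, 0, 0, 0, 0, 0], [0, 0, 0, 0, 0, 0], [0, 0, 0, 0, 0, 0], [0, 0, 0, 0, 0, 0]], gripper=0.005)

```text
time_s: 2.45
tool_pos: [484.7, 264.9, 108.4]
eef_rot: [[0.208, 0.978, 0.001], [0.978, -0.208, 0.0], [0.0, 0.001, -1.0]]
force: [-0.4, -0.4, -0.5]
opening: 32.2
```

Emit:
move_arm(plan=[[0, 0, 0, 0, 0, 0], [0, 0, 0, 0, 0, 0], [0, 0, 0, 0, 0, 0], [0, 0, 0, 0, 0, 0], [0, 0, 0, 0, 0, 0], [0, 0, 0, 0, 0, 0]])

```text
time_s: 2.95
tool_pos: [484.5, 264.9, 108.1]
eef_rot: [[0.208, 0.978, 0.0], [0.978, -0.208, 0.0], [0.0, 0.0, -1.0]]
force: [-0.2, 0.4, 1.2]
opening: 21.7
```

Emit:
move_arm(plan=[[0, 0, -0.02, 0, 0, 0], [0, 0, -0.033, 0, 0, 0], [0, 0, -0.036, 0, 0, 0], [0, 0, -0.036, 0, 0, -6], [0, 0, -0.036, 0, 0, -6], [-0.03, 0.009, -0.003, 0, 0, 0], [-0.037, 0.011, -0.003, 0, 0, 0], [-0.037, 0.011, -0.003, 0, 0, 0], [-0.037, 0.011, -0.003, 0, 0, 0], [-0.037, 0.011, -0.003, 0, 0, 0], [-0.037, 0.011, -0.003, 0, 0, 0], [-0.037, 0.011, -0.003, 0, 0, 0]])

```text
time_s: 3.95
tool_pos: [559.4, 10.8, 289.9]
eef_rot: [[0.0, 1.0, -0.001], [1.0, -0.0, -0.0], [-0.0, -0.001, -1.0]]
force: [0.1, 0.6, -0.2]
opening: 21.7
```

Emit:
move_arm(plan=[[-0.037, 0.013, 0, 0, 0, 0], [-0.037, 0.013, 0, 0, 0, 0], [-0.039, 0.014, 0, 0, 0, 0], [0, 0, 0, 0, 0, 0], [0, 0, 0, 0, 0, 0]])

```text
time_s: 4.37
tool_pos: [599.2, -104.1, 289.1]
eef_rot: [[0.006, 1.0, -0.001], [1.0, -0.006, -0.001], [-0.001, -0.001, -1.0]]
force: [0.2, 0.7, -0.6]
opening: 21.7
```

```bash
python3 - <<'E'
from h import *
o=status.get_obs(); im=viewer.read_camera("wrist"); cv2.imwrite("pics/w2.png",im); print(o["tool_pos"],o["eef_rot"],o["time_s"],o["force"])
np.savez("w2",p=o["tool_pos"],R=o["eef_rot"])
E
```

```text
[ 599.2333 -104.0709  289.0884] [[ 0.0063  1.     -0.0012]
 [ 1.     -0.0063 -0.0015]
 [-0.0015 -0.0012 -1.    ]] 4.3667 [ 0.234   0.7263 -0.5739]
```

View pics/w2.png

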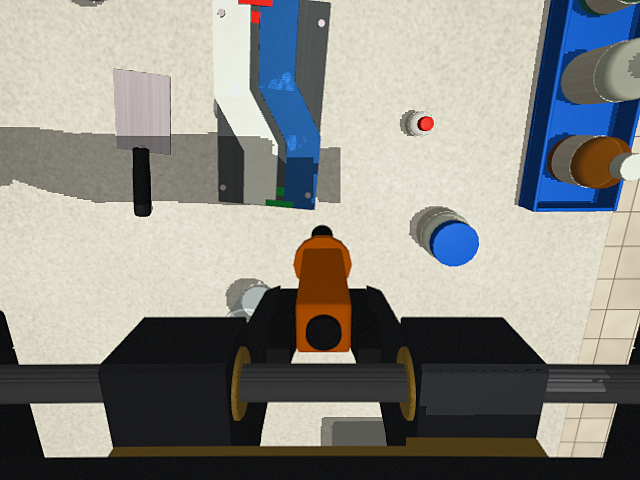

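The pen is held straight. The green mark is near (282,195) and the red near (255,14). I'll zoom in on the groove.

```bash
python3 - <<'E'
import cv2,numpy as np
s=cv2.imread("pics/w2.png")
f=lambda x,y:cv2.resize(s[y:y+110,x:x+80],(400,550),interpolation=cv2.INTER_CUBIC)
cv2.imwrite("pics/crop2.png",cv2.convertScaleAbs(np.hstack([f(215,0),f(235,102)]),alpha=1.3,beta=15))
E
```

```text
(no output)
```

View pics/crop2.png

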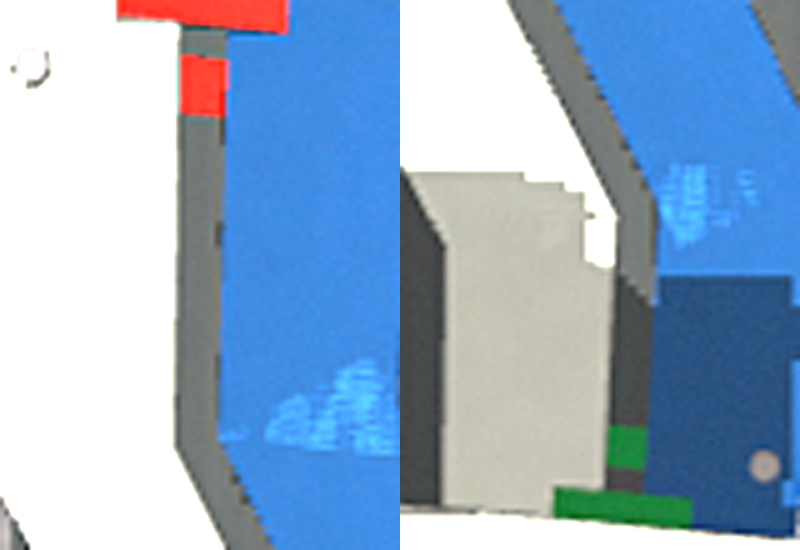

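```bash
cat > fit.py <<'E'
from h import *
from scipy.optimize import least_squares
P=np.array([(15,-80),(15,-30),(-15,20),(-15,80)],float)
px=np.array([(280.4,191.4),(282.2,143.4),(254.6,88.4),(255.8,17.2)])
w=np.load("w2.npz"); i=viewer.camera_info("wrist"); c,d=rays(i,px,(w["p"],w["R"]))
def world(v):
    x,y,a,h,s=v; C,S=np.cos(a),np.sin(a)
    return np.c_[x+C*P[:,0]-S*P[:,1],y+S*P[:,0]+C*P[:,1],h+np.tan(s)*P[:,1]]
def res(v):
    W=world(v); D=W-c; n=np.cross(d/np.linalg.norm(d,axis=1)[:,None],D)
    return np.r_[n.ravel(),(v[3]-90)/6,v[4]/.04*.5]
for m in (range(4),):
    r=least_squares(res,[553,-15,0,90,0],x_scale=[1,1,.01,1,.01]); v=r.x
    print(v,np.degrees(v[2]),r.cost); print(world(v)); print(res(v)[:12].reshape(4,3))
print(atz(c,d,90))
E
python3 fit.py
```

```text
[546.0185 -14.3228  -0.0896  82.6845   0.0207] -5.134296523769492 1.2708114060353881
[[553.799  -95.3442  81.0245]
 [558.2736 -45.5448  82.062 ]
 [532.8684   6.9393  83.0995]
 [538.2379  66.6985  84.3445]]
[[-0.5864  0.1162  0.0491]
 [-0.0991 -0.4301  0.0312]
 [ 0.5707  0.2944 -0.0731]
 [ 0.1119  0.0438 -0.0072]]
[[554.9804 -93.1784  90.    ]
 [558.7022 -45.0672  90.    ]
 [534.3607   5.7611  90.    ]
 [539.1886  65.2058  90.    ]]
```

```bash
python3 - <<'E'
from h import *
i=viewer.camera_info("wrist");T=np.linalg.inv(i["tool_from_camera"])
K=np.array([[i["fx"],0,i["cx"]],[0,i["fy"],i["cy"]],[0,0,1]])
P=np.array([(0,0,-54),(11,-11,-54),(11,11,-54),(-11,11,-54),(-11,-11,-54),(0,0,22),(0,0,92)],float)
print(cv2.projectPoints(P,cv2.Rodrigues(T[:3,:3])[0],T[:3,3],K,i["dist_coeffs"])[0][:,0])
s=cv2.imread("pics/w2.png")
cv2.imwrite("pics/crop3.png",cv2.resize(s[215:365,270:380],(440,600),interpolation=cv2.INTER_CUBIC))
E
```

```text
[[322.934  331.8527]
 [293.9826 306.2629]
 [351.9481 306.3186]
 [350.6243 356.3554]
 [295.1776 356.3075]
 [322.9368 262.1549]
 [322.9381 229.6849]]
```

View pics/crop3.png

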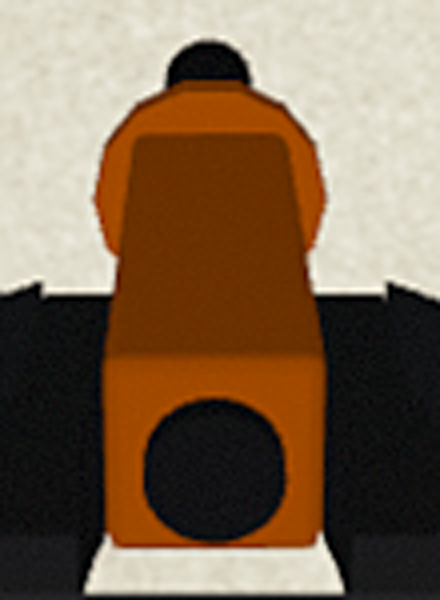

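Emit:
move_arm(plan=[[0.009, -0.045, 0.03, 0, 0, 0], [0, 0, 0.035, 0, 0, 0], [0, 0, 0.01, 0, 0, 0], [0, 0, 0, 0, 0, 0], [0, 0, 0, 0, 0, 0]])

```text
out of range: a shift must lie within [-0.0417, 0.0417]
```

Emit:
move_arm(plan=[[0.005, -0.023, 0.025, 0, 0, 0], [0.004, -0.0225, 0.025, 0, 0, 0], [0, 0, 0.025, 0, 0, 0], [0, 0, 0, 0, 0, 0], [0, 0, 0, 0, 0, 0]])

```text
time_s: 4.83
tool_pos: [553.6, -89.5, 214.8]
eef_rot: [[-0.003, 1.0, -0.002], [1.0, 0.003, 0.001], [0.001, -0.002, -1.0]]
force: [1.2, -0.3, -0.5]
opening: 21.8
```

```bash
python3 - <<'E'
from h import *
o=status.get_obs(); im=viewer.read_camera("wrist"); sd=viewer.read_camera("side"); print(o["tool_pos"],o["eef_rot"],o["time_s"],o["force"])
f=lambda s,x,y,w,h,k:cv2.resize(s[y:y+h,x:x+w],(w*k,h*k),interpolation=cv2.INTER_CUBIC)
cv2.imwrite("pics/w3.png",cv2.convertScaleAbs(np.hstack([f(im,230,60,130,190,3),f(sd,290,150,100,142,4)[:570]]),alpha=1.4,beta=15))
for k in range(4): print(status.get_obs()["force"])
E
```

```text
[553.6039 -89.4754 214.8238] [[-0.0026  1.     -0.0016]
 [ 1.      0.0026  0.001 ]
 [ 0.001  -0.0016 -1.    ]] 4.8333 [ 1.2209 -0.3193 -0.5034]Traceback (most recent call last):
  File "<stdin>", line 4, in <module>
    return _nx.concatenate(arrs, 1, dtype=dtype, casting=casting)
           ~~~~~~~~~~~~~~~^^^^^^^^^^^^^^^^^^^^^^^^^^^^^^^^^^^^^^^
ValueError: all the input array dimensions except for the concatenation axis must match exactly, but along dimension 0, the array at index 0 has size 570 and the array at index 1 has size 568
```

Emit:
move_arm(plan=[[-0.006, 0, 0, 0, 0, 0], [0, 0, 0, 0, 0, 0], [0, 0, 0, 0, 0, 0], [0, 0, 0, 0, 0, 0]])

```text
time_s: 5.27
tool_pos: [554.5, -97.5, 215.6]
eef_rot: [[0.001, 1.0, 0.001], [1.0, -0.001, -0.0], [-0.0, 0.001, -1.0]]
force: [-0.1, -0.9, -0.6]
opening: 22.1
```

```bash
python3 - <<'E'
from h import *
o=status.get_obs(); im=viewer.read_camera("wrist"); sd=viewer.read_camera("side"); print(o["tool_pos"],o["eef_rot"],o["time_s"],o["force"])
np.savez("w3",p=o["tool_pos"],R=o["eef_rot"])
f=lambda s,x,y,w,h,k:cv2.resize(s[y:y+h,x:x+w],(w*k,h*k),interpolation=cv2.INTER_CUBIC)
cv2.imwrite("pics/w3.png",cv2.convertScaleAbs(np.hstack([f(im,230,50,130,200,3),f(sd,290,150,100,150,4)]),alpha=1.4,beta=15))
E
```

```text
[554.5033 -97.4796 215.59  ] [[ 0.0006  1.      0.0012]
 [ 1.     -0.0006 -0.0001]
 [-0.0001  0.0012 -1.    ]] 5.2667 [-0.1331 -0.8745 -0.6399]
```

View pics/w3.png

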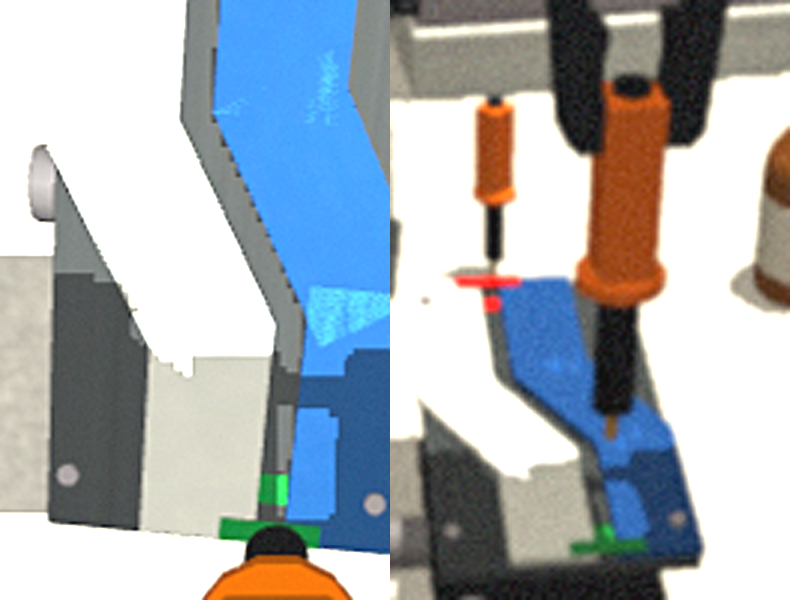

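```bash
cat > fit2.py <<'E'
from h import *
from scipy.optimize import least_squares
P=np.array([(15,-80),(15,-30),(-15,20),(-15,80)],float)
px2=np.array([(280.4,191.4),(282.2,143.4),(254.6,88.4),(255.8,17.2)])
px3=np.array([(321.3,213.3),(326.3,154.7),(295.7,88.3)])
R0=np.array([[0,1,0],[1,0,0],[0,0,-1.]])
i=viewer.camera_info("wrist")
w=np.load("w2.npz"); c2,d2=rays(i,px2,(w["p"],w["R"]))
c3,d3=rays(i,px3,(np.array([554.,-97.2,215.]),R0))
def world(v):
    x,y,a,h,s=v; C,S=np.cos(a),np.sin(a)
    return np.c_[x+C*P[:,0]-S*P[:,1],y+S*P[:,0]+C*P[:,1],h+np.tan(s)*P[:,1]]
u=lambda d:d/np.linalg.norm(d,axis=1)[:,None]
def res(v,m):
    W=world(v); r=[]
    if m!=3: r.append(np.cross(u(d2),W-c2-np.r_[v[5:7],0])/1)
    if m!=2: r.append(np.cross(u(d3),W[:3]-c3)/1)
    return np.r_[np.vstack(r).ravel(),(v[3]-90)/6,v[4]/.04*.5,v[5:7]/2]
for m in (2,3,5):
    r=least_squares(res,[553,-15,0,90,0,0,0],x_scale=[1,1,.01,1,.01,1,1],args=(m,)); v=r.x
    v=r.x; print(m,v[:3],np.degrees(v[2]),v[3:],r.cost); print(world(v))
print(res(v,5)[:21].reshape(7,3))
E
python3 fit2.py
```

```text
Traceback (most recent call last):
  File "fit2.py", line 20, in <module>
    r=least_squares(res,[553,-15,0,90,0,0,0],x_scale=[1,1,.01,1,.01,1,1],args=(m,)); v=r.x
  File "fit2.py", line 15, in res
    W=world(v); r=[]
  File "fit2.py", line 11, in world
    x,y,a,h,s=v; C,S=np.cos(a),np.sin(a)
    ^^^^^^^^^
ValueError: too many values to unpack (expected 5)
```

```bash
sed -i 's/x,y,a,h,s=v;/x,y,a,h,s=v[:5];/' fit2.py; python3 fit2.py
```

```text
2 [546.0184 -14.3217  -0.0896] -5.134387469026686 [82.6846  0.0207 -0.     -0.    ] 1.2707871030686255
[[553.7989 -95.3431  81.0245]
 [558.2735 -45.5437  82.0621]
 [532.8685   6.9405  83.0996]
 [538.238   66.6997  84.3447]]
3 [545.0772 -13.5265  -0.0937] -5.366060247193323 [82.2173  0.0237  0.      0.    ] 1.752541829566304
[[552.53   -94.5787  80.3189]
 [557.2059 -44.7978  81.5054]
 [532.0133   7.7886  82.6919]
 [537.6244  67.5257  84.1157]]
5 [545.0637 -13.7131  -0.0919] -5.266708382973934 [81.1113  0.0305 -0.7085  0.6192] 2.217919397008065
[[552.657  -94.7522  78.6673]
 [557.2466 -44.9633  80.1948]
 [531.9629   7.5793  81.7223]
 [537.4704  67.326   83.5553]]
[[-0.2116  0.2672 -0.0216]
 [-0.0494 -0.3153  0.0204]
 [ 0.473   0.2543 -0.0597]
 [-0.0657 -0.0208  0.0055]
 [-0.0217 -0.0999  0.0236]
 [-0.7397 -0.498   0.031 ]
 [ 0.6072  0.4273 -0.0043]]
```

Emit:
move_arm(plan=[[0.002, -0.0011, 0.01, 0, 0, 0], [0, 0, 0.01, 0, 0, 0], [0, 0, 0.008, 0, 0, 0], [0, 0, 0, 0, 0, 0], [0, 0, 0, 0, 0, 0], [0, 0, 0, 0, 0, 0]])

```text
time_s: 5.87
tool_pos: [553.1, -95.3, 187.1]
eef_rot: [[0.0, 1.0, 0.0], [1.0, -0.0, 0.0], [0.0, 0.0, -1.0]]
force: [-0.8, 0.3, -1.8]
opening: 21.8
```

Emit:
move_arm(plan=[[0, 0, 0.002, 0, 0, 0], [0, 0, 0.002, 0, 0, 0], [0, 0, 0, 0, 0, 0], [0, 0, 0, 0, 0, 0]])

```text
time_s: 6.2
tool_pos: [552.9, -95.2, 183.1]
eef_rot: [[-0.0, 1.0, 0.0], [1.0, 0.0, -0.0], [-0.0, 0.0, -1.0]]
force: [0.5, -0.2, -1.4]
opening: 21.5
```

Emit:
move_arm(plan=[[0, 0, 0.001, 0, 0, 0], [0, 0, 0.001, 0, 0, 0], [0, 0, 0, 0, 0, 0], [0, 0, 0, 0, 0, 0]])

```text
time_s: 6.53
tool_pos: [552.9, -95.2, 181.0]
eef_rot: [[-0.0, 1.0, -0.0], [1.0, 0.0, 0.0], [0.0, -0.0, -1.0]]
force: [0.2, -0.0, -0.6]
opening: 21.5
```

Emit:
move_arm(plan=[[0, 0, 0.001, 0, 0, 0], [0, 0, 0.001, 0, 0, 0], [0, 0, 0, 0, 0, 0], [0, 0, 0, 0, 0, 0]])

```text
time_s: 6.87
tool_pos: [552.8, -95.2, 178.9]
eef_rot: [[0.0, 1.0, -0.0], [1.0, -0.0, 0.0], [0.0, -0.0, -1.0]]
force: [1.4, -0.2, -0.1]
opening: 21.6
```

Emit:
move_arm(plan=[[0, 0, 0.001, 0, 0, 0], [0, 0, 0.001, 0, 0, 0], [0, 0, 0, 0, 0, 0], [0, 0, 0, 0, 0, 0]])

```text
time_s: 7.2
tool_pos: [552.9, -95.2, 176.9]
eef_rot: [[-0.0, 1.0, -0.0], [1.0, 0.0, 0.0], [0.0, -0.0, -1.0]]
force: [0.2, 0.4, -0.9]
opening: 21.7
```

Emit:
move_arm(plan=[[0, 0, 0.001, 0, 0, 0], [0, 0, 0.001, 0, 0, 0], [0, 0, 0, 0, 0, 0], [0, 0, 0, 0, 0, 0]])

```text
time_s: 7.53
tool_pos: [552.9, -95.2, 175.0]
eef_rot: [[-0.0, 1.0, -0.0], [1.0, 0.0, 0.0], [0.0, -0.0, -1.0]]
force: [0.4, 1.2, -1.1]
opening: 21.8
```

Emit:
move_arm(plan=[[0, 0, 0.001, 0, 0, 0], [0, 0, 0.001, 0, 0, 0], [0, 0, 0, 0, 0, 0], [0, 0, 0, 0, 0, 0]])

```text
time_s: 7.87
tool_pos: [552.9, -95.2, 173.0]
eef_rot: [[0.0, 1.0, -0.0], [1.0, -0.0, 0.0], [0.0, -0.0, -1.0]]
force: [0.4, -0.5, -0.1]
opening: 21.8
```

Emit:
move_arm(plan=[[0, 0, 0.001, 0, 0, 0], [0, 0, 0.001, 0, 0, 0], [0, 0, 0, 0, 0, 0], [0, 0, 0, 0, 0, 0]])

```text
time_s: 8.2
tool_pos: [552.9, -95.2, 170.9]
eef_rot: [[-0.0, 1.0, -0.0], [1.0, 0.0, 0.0], [0.0, -0.0, -1.0]]
force: [-0.5, -0.3, -2.2]
opening: 21.3
```

Emit:
move_arm(plan=[[0, 0, 0.001, 0, 0, 0], [0, 0, 0, 0, 0, 0], [0, 0, 0, 0, 0, 0]])

```text
time_s: 8.45
tool_pos: [552.9, -95.2, 170.0]
eef_rot: [[-0.0, 1.0, -0.0], [1.0, 0.0, 0.0], [0.0, -0.0, -1.0]]
force: [-0.6, 1.1, -1.2]
opening: 21.4
```

Emit:
move_arm(plan=[[0, 0, 0.001, 0, 0, 0], [0, 0, 0, 0, 0, 0], [0, 0, 0, 0, 0, 0]])

```text
time_s: 8.7
tool_pos: [552.9, -95.2, 169.0]
eef_rot: [[-0.0, 1.0, -0.0], [1.0, 0.0, 0.0], [0.0, -0.0, -1.0]]
force: [0.2, 0.2, -0.4]
opening: 21.9
```

Emit:
move_arm(plan=[[0, 0, 0.001, 0, 0, 0], [0, 0, 0, 0, 0, 0], [0, 0, 0, 0, 0, 0]])

```text
time_s: 8.95
tool_pos: [553.0, -95.2, 168.1]
eef_rot: [[-0.0, 1.0, 0.0], [1.0, 0.0, 0.0], [0.0, 0.0, -1.0]]
force: [0.4, -0.5, -0.2]
opening: 21.7
```

Emit:
move_arm(plan=[[0, 0, 0.001, 0, 0, 0], [0, 0, 0, 0, 0, 0], [0, 0, 0, 0, 0, 0]])

```text
time_s: 9.2
tool_pos: [553.1, -95.2, 167.2]
eef_rot: [[-0.0, 1.0, 0.0], [1.0, 0.0, -0.0], [-0.0, 0.0, -1.0]]
force: [-0.0, -0.1, 2.0]
opening: 21.6
```

```bash
python3 - <<'E'
from h import *
F=[]
for k in range(3): sd=viewer.read_camera("side"); o=status.get_obs(); F.append(o["force"])
im=viewer.read_camera("wrist"); print(o["time_s"],np.array(F))
f=lambda s,x,y,w,h,k:cv2.resize(s[y:y+h,x:x+w],(w*k,h*k),interpolation=cv2.INTER_CUBIC)
cv2.imwrite("pics/w4.png",cv2.convertScaleAbs(np.hstack([f(im,260,120,100,120,4),f(sd,300,200,100,120,4)]),alpha=1.4,beta=15))
E
```

```text
9.35 [[-0.9916  0.7093  1.1678]
 [-0.2178 -1.1538  1.1914]
 [-0.2368 -0.3496  0.8643]]
```

View pics/w4.png

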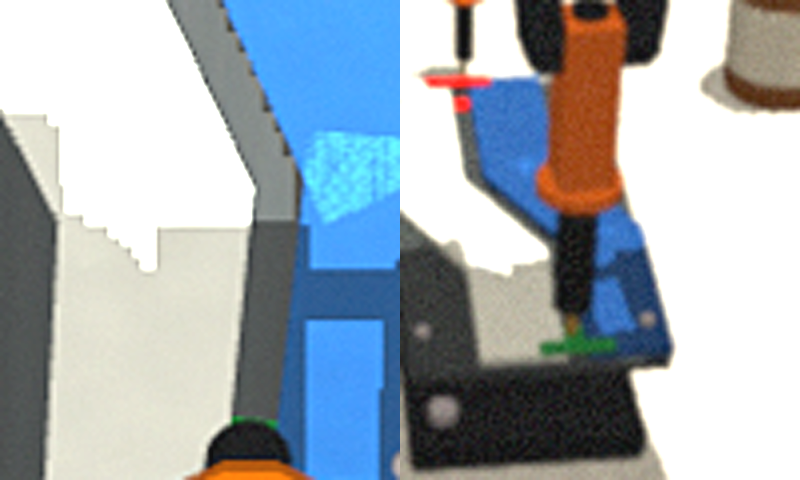

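Emit:
move_arm(plan=[[0, 0.0003, 0.001, 0, 0, 0], [0, 0.0002, 0.001, 0, 0, 0], [0, 0, 0.001, 0, 0, 0], [0, 0, 0, 0, 0, 0]])

```text
time_s: 9.73
tool_pos: [553.3, -95.2, 163.9]
eef_rot: [[-0.0, 1.0, -0.0], [1.0, 0.0, 0.0], [0.0, -0.0, -1.0]]
force: [-0.4, 0.0, 2.2]
opening: 21.9
```

```bash
cat > fr.py <<'E'
from h import *
F=[]
for k in range(5): viewer.read_camera("wrist"); o=status.get_obs(); F.append(np.r_[o["tool_pos"],o["force"]])
print(o["time_s"],np.mean(F,0))
E
python3 fr.py
```

```text
9.9833 [553.3424 -95.2135 164.0557  -1.1588   0.1521   2.7752]
```

Emit:
move_arm(plan=[[0.00165, 0.00015, -0.00011, 0, 0, 0], [0.00165, 0.00015, -0.00011, 0, 0, 0], [0.00165, 0.00015, -0.00011, 0, 0, 0], [0.00165, 0.00015, -0.00011, 0, 0, 0], [0.00165, 0.00015, -0.00011, 0, 0, 0], [0.00165, 0.00015, -0.00011, 0, 0, 0], [0.00165, 0.00015, -0.00011, 0, 0, 0], [0.00165, 0.00015, -0.00011, 0, 0, 0], [0.00165, 0.00015, -0.00011, 0, 0, 0], [0.00165, 0.00015, -0.00011, 0, 0, 0], [0.00165, 0.00015, -0.00011, 0, 0, 0], [0.00165, 0.00015, -0.00011, 0, 0, 0]])

```text
time_s: 10.98
tool_pos: [555.4, -75.3, 165.4]
eef_rot: [[-0.0, 1.0, 0.0], [1.0, 0.0, 0.0], [0.0, 0.0, -1.0]]
force: [-0.7, -2.2, 2.7]
opening: 22.0
```

```bash
python3 fr.py
```

```text
11.2333 [555.4676 -74.8552 165.4038  -0.1562  -1.1172   1.9247]
```

Emit:
move_arm(plan=[[0.00165, 0.00014, -7e-05, 0, 0, 0], [0.00165, 0.00014, -7e-05, 0, 0, 0], [0.00165, 0.00014, -7e-05, 0, 0, 0], [0.00165, 0.00014, -7e-05, 0, 0, 0], [0.00165, 0.00014, -7e-05, 0, 0, 0], [0.00165, 0.00014, -7e-05, 0, 0, 0], [0.00165, 0.00014, -7e-05, 0, 0, 0], [0.00165, 0.00014, -7e-05, 0, 0, 0], [0.00165, 0.00014, -7e-05, 0, 0, 0], [0.00165, 0.00014, -7e-05, 0, 0, 0], [0.00165, 0.00014, -7e-05, 0, 0, 0], [0.00165, 0.00014, -7e-05, 0, 0, 0]])

```text
time_s: 12.23
tool_pos: [556.9, -55.4, 166.2]
eef_rot: [[-0.0, 1.0, 0.0], [1.0, 0.0, 0.0], [0.0, 0.0, -1.0]]
force: [0.3, -1.9, 1.9]
opening: 22.0
```

```bash
python3 fr.py; python3 - <<'E'
from h import *
sd=viewer.read_camera("side"); im=viewer.read_camera("wrist"); o=status.get_obs(); print(o["tool_pos"])
f=lambda s,x,y,w,h,k:cv2.resize(s[y:y+h,x:x+w],(w*k,h*k),interpolation=cv2.INTER_CUBIC)
cv2.imwrite("pics/w5.png",cv2.convertScaleAbs(np.hstack([f(im,260,110,100,140,4),f(sd,300,180,100,140,4)]),alpha=1.4,beta=15))
E
```

```text
12.4833 [556.9903 -55.0312 166.2171  -0.1246  -1.208    1.9562]
[556.9668 -55.2291 166.1906]
```

View pics/w5.png

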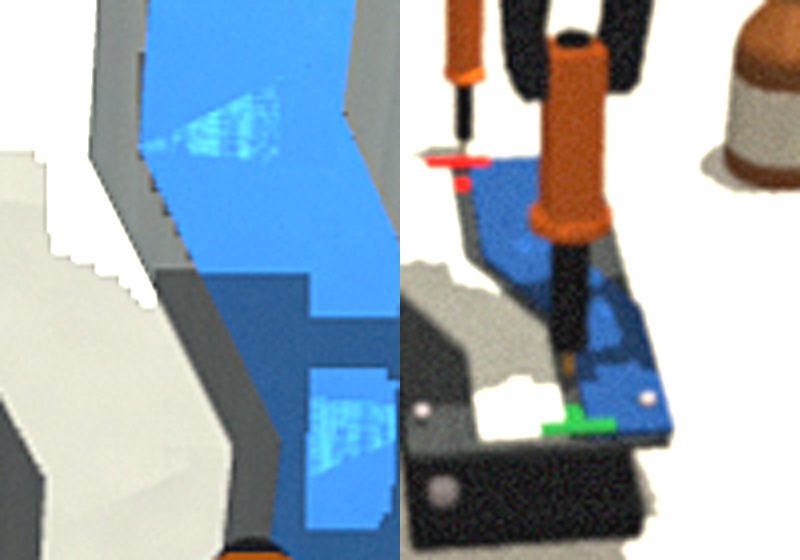

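```bash
python3 - <<'E'
from h import *
R0=np.array([[0,1,0],[1,0,0],[0,0,-1.]]); i=viewer.camera_info("wrist")
c,d=rays(i,[(323.9,219.7),(288.8,148)],(np.array([557,-55.3,166.2]),R0))
for z in (76,79,82): print(atz(c,d,z))
E
```

```text
[[557.7175 -46.9504  76.    ]
 [532.5894   5.6731  76.    ]]
[[557.7086 -46.1908  79.    ]
 [532.8594   5.8485  79.    ]]
[[557.6997 -45.4312  82.    ]
 [533.1295   6.024   82.    ]]
```

Emit:
move_arm(plan=[[0.0017, 0.00013, -8e-05, 0, 0, 0], [0.0017, 0.00013, -8e-05, 0, 0, 0], [0.0017, 0.00013, -8e-05, 0, 0, 0], [0.0017, 0.00013, -8e-05, 0, 0, 0], [0.0017, 0.00013, -8e-05, 0, 0, 0], [0.0017, 0.00013, -8e-05, 0, 0, 0], [0.0015, -0.00071, -7e-05, 0, 0, 0], [0.0015, -0.00071, -7e-05, 0, 0, 0], [0.0015, -0.00071, -7e-05, 0, 0, 0], [0.0015, -0.00071, -7e-05, 0, 0, 0], [0.0015, -0.00071, -7e-05, 0, 0, 0], [0.0015, -0.00071, -7e-05, 0, 0, 0]])

```text
time_s: 13.58
tool_pos: [553.7, -36.2, 167.2]
eef_rot: [[-0.0, 1.0, 0.001], [1.0, 0.0, 0.0], [0.0, 0.001, -1.0]]
force: [2.1, -3.3, 1.5]
opening: 21.5
```

```bash
python3 fr.py
```

```text
13.8333 [553.7087 -35.9477 167.2126   1.3952  -1.5758   1.56  ]
```

Emit:
move_arm(plan=[[0.0015, -0.00074, -2e-05, 0, 0, 0], [0.0015, -0.00074, -2e-05, 0, 0, 0], [0.0015, -0.00074, -2e-05, 0, 0, 0], [0.0015, -0.00074, -2e-05, 0, 0, 0], [0.0015, -0.00074, -2e-05, 0, 0, 0], [0.0015, -0.00074, -5e-05, 0, 0, 0], [0.0015, -0.00074, -5e-05, 0, 0, 0], [0.0015, -0.00074, -5e-05, 0, 0, 0], [0.0015, -0.00074, -5e-05, 0, 0, 0], [0.0015, -0.00074, -5e-05, 0, 0, 0], [0.0015, -0.00074, -5e-05, 0, 0, 0], [0.0015, -0.00074, -5e-05, 0, 0, 0]])

```text
time_s: 14.83
tool_pos: [545.5, -18.5, 167.4]
eef_rot: [[-0.0, 1.0, 0.002], [1.0, 0.0, -0.0], [-0.0, 0.002, -1.0]]
force: [5.6, -1.4, -2.1]
opening: 22.2
```

```bash
python3 fr.py
```

```text
15.0833 [545.4837 -18.1928 167.5538   4.8224  -1.4301  -0.8426]
```

Emit:
move_arm(plan=[[0, 0, 0.0008, 0, 0, 0], [0, 0, 0.0008, 0, 0, 0], [0, 0, 0.0008, 0, 0, 0], [0, 0, 0, 0, 0, 0]])

```text
time_s: 15.42
tool_pos: [545.5, -18.0, 165.3]
eef_rot: [[-0.0, 1.0, 0.002], [1.0, 0.0, 0.001], [0.001, 0.002, -1.0]]
force: [5.3, -0.7, 1.3]
opening: 22.0
```

```bash
python3 fr.py; python3 - <<'E'
from h import *
sd=viewer.read_camera("side"); im=viewer.read_camera("wrist"); o=status.get_obs(); print(o["tool_pos"],o["moment"])
f=lambda s,x,y,w,h,k:cv2.resize(s[y:y+h,x:x+w],(w*k,h*k),interpolation=cv2.INTER_CUBIC)
cv2.imwrite("pics/w6.png",cv2.convertScaleAbs(np.hstack([f(im,250,110,120,180,3),f(sd,310,190,70,90,6)]),alpha=1.4,beta=15))
E
```

```text
15.6667 [545.5392 -17.9548 165.4643   5.2816  -0.8055   2.0913]
[545.5238 -17.9413 165.4814] [-0.3575 -1.7115  0.2459]
```

View pics/w6.png

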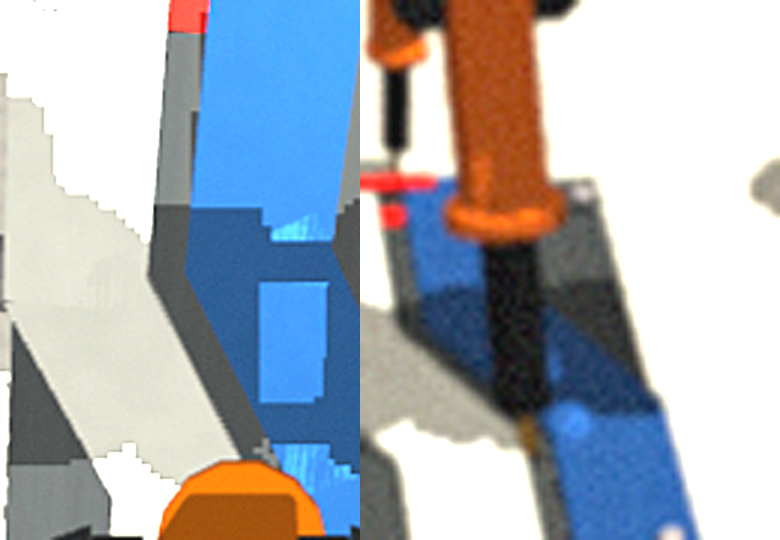

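```bash
python3 - <<'E'
from h import *
di=viewer.camera_info("side"); i=viewer.camera_info("wrist")
R0=np.array([[0,1,0],[1,0,0],[0,0,-1.]]); p=np.array([545.5,-18,165.4])
c,d=rays(di,[(338,262.5),(336.3,258),(334.2,225.8)])
for z in (74,77,80): print(z,atz(c,d,z)[0])
# collar centre from wrist & side
cw,dw=rays(i,[(330.3,281)],(p,R0)); print("collar",tri(cw,dw,c,d[2:]))
T=np.linalg.inv(i["tool_from_camera"])
K=np.array([[i["fx"],0,i["cx"]],[0,i["fy"],i["cy"]],[0,0,1]])
g=np.array([0,0,-19.])
for tilt in (0,10,15,20,25):
    a=np.radians(tilt); ax=np.array([-np.sin(a),0,np.cos(a)]); fx=np.array([np.cos(a),0,np.sin(a)])
    P=np.array([g+35*ax+11*fx, g+35*ax+17*fx, g+111*ax]) 
    w=p+R0@P[2]
    print(tilt,cv2.projectPoints(P[:2],cv2.Rodrigues(T[:3,:3])[0],T[:3,3],K,i["dist_coeffs"])[0][:,0,1],"tip",w)
E
```

```text
74 [559.5515 -38.4124  74.    ]
77 [558.4781 -42.4217  77.    ]
80 [557.4046 -46.4309  80.    ]
collar [[551.226  -30.4059 143.1051   2.7034]]
0 [247.6047 237.3808] tip [545.5 -18.   73.4]
10 [257.2267 246.8097] tip [545.5    -37.2749  75.0863]
15 [262.2947 251.8478] tip [545.5    -46.7289  77.1822]
20 [267.5038 257.0683] tip [545.5    -55.9642  80.0941]
25 [272.8325 262.4476] tip [545.5    -64.9106  83.7998]
```

```bash
cat > rows.py <<'E'
import numpy as np
from scipy.spatial.transform import Rotation as Ro
np.set_printoptions(precision=3,suppress=True)
def rows(poses):  # list of (p,R): tool-frame rows (mm, deg)
    out=[]
    for (p,R),(q,S) in zip(poses,poses[1:]):
        out.append(np.r_[R.T@(q-p),np.degrees(Ro.from_matrix(R.T@S).as_rotvec())])
    return np.array(out)
R0=np.array([[0,1,0],[1,0,0],[0,0,-1.]])
E
python3 - <<'E'
from rows import *
L=109.5; th0=14.4; n=18
p0=np.array([545.5,-18,165.4]); P=[]
for k in range(n+1):
    f=k/n; t=np.radians(th0*(1-f)); ph=np.radians(6.4*(1-f))
    tip=np.array([557.8,-45.1,79.])
    u=np.array([-np.sin(ph)*1.0,np.sin(t),0]); u[2]=np.sqrt(1-u@u)
    R=Ro.from_euler('x',th0*f,degrees=True).as_matrix()@R0
    P.append((tip+L*u-19*(-R[:,2])*1.0,R))
print(P[0][0],P[-1][0]); print(rows(P)[[0,4,8,9,13,17]]); r=rows(P); print(r[:9].mean(0),r[9:].mean(0))
print(P[9][0],P[18][1])
E
```

```text
[545.594 -17.868 165.355] [557.8   -40.375 170.097]
[[-1.218  0.676 -0.45   0.     0.8    0.   ]
 [-1.215  0.677 -0.431  0.     0.8    0.   ]
 [-1.214  0.678 -0.412  0.     0.8    0.   ]
 [-1.214  0.679 -0.408  0.     0.8    0.   ]
 [-1.215  0.679 -0.39   0.     0.8    0.   ]
 [-1.218  0.68  -0.374  0.     0.8    0.   ]]
[-1.215  0.677 -0.431  0.     0.8    0.   ] [-1.215  0.679 -0.391  0.     0.8    0.   ]
[551.688 -28.995 168.614] [[ 0.     1.     0.   ]
 [ 0.969  0.     0.249]
 [ 0.249  0.    -0.969]]
```

Emit:
move_arm(plan=[[-0.0012, 0.0007, -0.0004, 0, 0.8, 0], [-0.0012, 0.0007, -0.0004, 0, 0.8, 0], [-0.0012, 0.0007, -0.0004, 0, 0.8, 0], [-0.0012, 0.0007, -0.0004, 0, 0.8, 0], [-0.0012, 0.0007, -0.0004, 0, 0.8, 0], [-0.0012, 0.0007, -0.0004, 0, 0.8, 0]])

```text
time_s: 16.27
tool_pos: [547.8, -26.0, 167.0]
eef_rot: [[0.001, 1.0, -0.002], [0.996, -0.001, 0.085], [0.085, -0.002, -0.996]]
force: [1.0, -0.5, 1.2]
opening: 22.4
```

```bash
python3 fr.py
```

```text
16.5167 [547.8784 -26.3545 166.9813   1.8056  -0.7562   1.6016]
```

Emit:
move_arm(plan=[[-0.0012, 0.0004, -0.0004, 0, 0.8, 0], [-0.0012, 0.0004, -0.0004, 0, 0.8, 0], [-0.0012, 0.0004, -0.0004, 0, 0.8, 0], [-0.0012, 0.0004, -0.0004, 0, 0.8, 0], [-0.0012, 0.0004, -0.0004, 0, 0.8, 0], [-0.0012, 0.0004, -0.0004, 0, 0.8, 0]])

```text
time_s: 17.02
tool_pos: [550.1, -33.4, 168.6]
eef_rot: [[0.001, 1.0, -0.002], [0.986, -0.0, 0.168], [0.168, -0.002, -0.986]]
force: [-0.7, -0.8, 2.3]
opening: 22.1
```

```bash
python3 fr.py; python3 - <<'E'
from h import *
sd=viewer.read_camera("side"); im=viewer.read_camera("wrist"); o=status.get_obs(); print(o["tool_pos"],o["eef_rot"])
f=lambda s,x,y,w,h,k:cv2.resize(s[y:y+h,x:x+w],(w*k,h*k),interpolation=cv2.INTER_CUBIC)
cv2.imwrite("pics/w7.png",cv2.convertScaleAbs(np.hstack([f(im,230,130,180,225,2)[:, :],f(sd,300,160,90,90,5)]),alpha=1.4,beta=15))
E
```

```text
17.2667 [550.4852 -33.7495 168.522   -0.824   -0.056    1.8492]
[550.8641 -32.8382 168.7837] [[-0.0006  1.     -0.0005]
 [ 0.986   0.0007  0.1667]
 [ 0.1667 -0.0004 -0.986 ]]
```

View pics/w7.png

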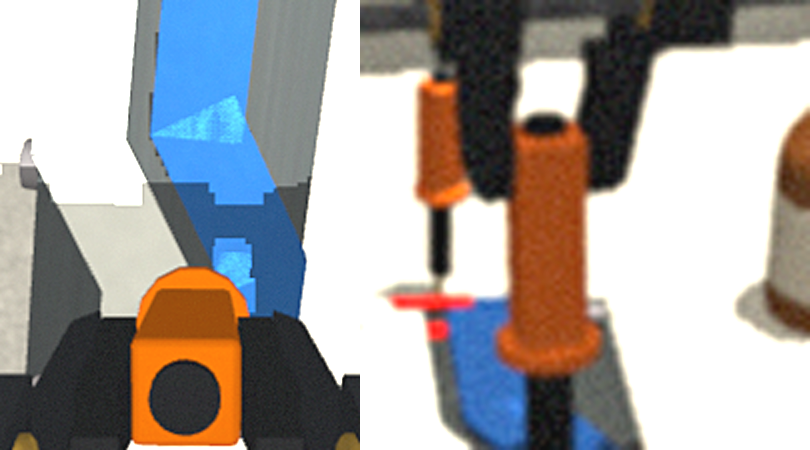

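```bash
cat > pen.py <<'E'
from h import *
from scipy.spatial.transform import Rotation as Ro
i=viewer.camera_info("wrist")
K=np.array([[i["fx"],0,i["cx"]],[0,i["fy"],i["cy"]],[0,0,1]])
T=i["tool_from_camera"]; Ti=np.linalg.inv(T)
# pen coords with x=tool x,y=tool y,z=tool z(down), origin grip
O=np.array([(11,-11,-35),(11,11,-35),(-11,11,-35),(-11,-11,-35),(11,-11,35),(11,11,35)],float)
from scipy.optimize import least_squares
def fit(px):
    def f(v):
        X=Ro.from_rotvec(v[3:]).apply(O)+v[:3]
        q=cv2.projectPoints(X,cv2.Rodrigues(Ti[:3,:3])[0],Ti[:3,3],K,i["dist_coeffs"])[0][:,0]
        return np.r_[(q-px).ravel(),(v[5])/.02]
    r=least_squares(f,[0,0,-19,0,0,0],x_scale=[1,1,1,.1,.1,.1]); v=r.x
    print("grip",v[:3],"rot deg",np.degrees(v[3:]),"rms",np.sqrt(np.mean(r.fun**2)))
    print("tip in tool",v[:3]+Ro.from_rotvec(v[3:]).apply([0,0,111]))
    return v
E
python3 - <<'E'
from pen import *
a=np.array([(103,354),(323,354),(322,547),(107,545),(135,135),(290,135)])/4+[270,215]; fit(a)
b=np.array([(132,340),(241,340),(240,442),(133,443),(145,291),(237,291)])/2+[230,130]; v=fit(b)
print(v.tolist())
p=np.array([550.5,-33.2,168.6]);R=np.array([[0,1,0],[.986,0,.167],[.167,0,-.986]])
print(p+R@(v[:3]+Ro.from_rotvec(v[3:]).apply([0,0,111])), "up",-R@Ro.from_rotvec(v[3:]).apply([0,0,1]))
E
```

```text
grip [ -2.5331   0.1408 -12.7273] rot deg [ 0.0576 -0.6342 -0.1145] rms 0.2782282636068656
tip in tool [-3.7619  0.0305 98.2658]
grip [-10.8156   0.7999 -12.7567] rot deg [ -1.12   -14.9433  -0.3376] rms 1.911188297845879
tip in tool [-39.4301   3.0299  94.4685]
[-10.81558704231195, 0.7999203642255217, -12.756654706644596, -0.01954796344524956, -0.2608105921955499, -0.005891567556644613]
[553.5299 -56.3019  68.8692] up [-0.0201  0.0929  0.9955]
```

```bash
python3 - <<'E'
from h import *
o=status.get_obs(); sd=viewer.read_camera("side"); cv2.imwrite("pics/sd8.png",sd); print(o["tool_pos"],o["joint_pos"],o["time_s"])
hsv=cv2.cvtColor(sd,cv2.COLOR_BGR2HSV)
for r in range(178,285,3):
    row=hsv[r,315:365].astype(int); 
    org=[c+315 for c in range(50) if row[c,0]<14 and row[c,1]>150 and row[c,2]>60]
    blk=[c+315 for c in range(50) if row[c,2]<32]
    brs=[c+315 for c in range(50) if 12<=row[c,0]<28 and row[c,1]>70 and row[c,2]>40]
    s=lambda l:(l[0],l[-1],len(l)) if l else "-"
    print(r,s(org),s(blk),s(brs))
for r in range(250,276,2): print(r,[tuple(map(int,sd[r,c])) for c in range(332,346,2)])
E
```

```text
[550.8641 -32.8382 168.7837] [ 15.4989  38.1318 -17.7849 103.4995   1.9904  39.9942  -0.1768] 17.3667
178 (315, 319, 5) (320, 355, 22) (317, 317, 1)
181 (315, 318, 4) (320, 355, 21) (315, 315, 1)
184 (315, 343, 8) (320, 354, 27) (315, 332, 3)
187 (315, 344, 19) (320, 353, 18) (315, 332, 3)
190 (315, 345, 20) (321, 353, 18) (341, 341, 1)
193 (315, 345, 21) (322, 352, 15) (319, 334, 3)
196 (315, 345, 21) (323, 350, 12) (322, 343, 4)
199 (315, 344, 20) - (316, 345, 5)
202 (330, 344, 15) (315, 316, 2) (329, 334, 2)
205 (330, 344, 15) (315, 316, 2) (329, 335, 2)
208 (330, 344, 15) (315, 316, 2) (329, 341, 3)
211 (330, 344, 15) (315, 316, 2) (329, 345, 2)
214 (331, 344, 14) (315, 316, 2) (330, 345, 4)
217 (331, 344, 14) - (315, 315, 1)
220 (315, 344, 18) - (335, 341, 2)
223 (331, 344, 14) - (331, 332, 2)
226 (315, 347, 21) - -
229 (328, 347, 20) - -
232 (330, 346, 17) - -
235 - (339, 341, 3) -
238 - (334, 341, 8) -
241 - (334, 341, 8) -
244 - (334, 341, 8) -
247 - (334, 341, 8) -
250 - (333, 354, 10) -
253 - (333, 341, 9) -
256 - (333, 341, 9) -
259 - (335, 341, 7) -
262 - - (337, 339, 3)

[... 837 characters left out ...]
1, 63, 27), (150, 83, 36)]
264 [(108, 119, 123), (105, 120, 124), (88, 104, 109), (20, 51, 73), (29, 30, 37), (91, 53, 23), (126, 75, 29)]
266 [(107, 120, 124), (105, 117, 121), (97, 110, 114), (34, 46, 55), (29, 30, 31), (71, 41, 20), (128, 70, 26)]
268 [(104, 118, 121), (104, 115, 119), (97, 111, 115), (48, 55, 54), (33, 33, 31), (45, 32, 32), (63, 30, 12)]
270 [(105, 117, 120), (111, 124, 128), (104, 116, 122), (64, 72, 74), (31, 34, 32), (26, 25, 18), (75, 44, 20)]
272 [(110, 121, 125), (105, 123, 122), (109, 123, 125), (85, 95, 98), (26, 34, 30), (28, 26, 26), (79, 47, 23)]
274 [(116, 135, 134), (121, 135, 140), (122, 136, 142), (140, 159, 162), (36, 37, 36), (14, 19, 13), (82, 50, 26)]
```

```bash
python3 - <<'E'
from h import *
di=viewer.camera_info("side")
c,d=rays(di,[(338,266),(337.2,205),(337.5,260)])
for z in (75,77,79): print(z,atz(c,d,z)[0])
# green sanity: grip level point on axis at z ~ 186
print(atz(c,d,186)[1])
E
```

```text
75 [556.8476 -49.4926  75.    ]
77 [556.142  -52.1235  77.    ]
79 [555.4365 -54.7545  79.    ]
[554.1637 -38.6266 186.    ]
```

Emit:
move_arm(plan=[[0.00036, 0.00128, 6e-05, -0.67, 0, 3.94], [0.00036, 0.00128, 6e-05, -0.67, 0, 3.94], [0.00036, 0.00128, 6e-05, -0.67, 0, 3.94], [0.00036, 0.00128, 6e-05, -0.67, 0, 3.94], [0.00036, 0.00128, 6e-05, -0.67, 0, 3.94]])

```text
time_s: 17.83
tool_pos: [558.1, -32.0, 169.0]
eef_rot: [[0.34, 0.939, 0.059], [0.926, -0.345, 0.156], [0.167, 0.001, -0.986]]
force: [-0.3, -1.4, 2.1]
opening: 21.5
```

```bash
python3 fr.py
```

```text
18.0833 [557.9545 -31.8721 169.0186   0.0793  -0.4817   1.4201]
```

Emit:
move_arm(plan=[[0.00036, 0.00128, 0.00013, -0.67, 0, 3.94], [0.00036, 0.00128, 0.00013, -0.67, 0, 3.94], [0.00036, 0.00128, 0.00013, -0.67, 0, 3.94], [0.00036, 0.00128, 0.00013, -0.67, 0, 3.94], [0.00036, 0.00128, 0.00013, -0.67, 0, 3.94], [0.00036, 0.00128, 0.00013, -0.67, 0, 3.94], [0.00036, 0.00128, 0.00013, -0.67, 0, 3.94]])

```text
time_s: 18.67
tool_pos: [566.9, -34.8, 168.4]
eef_rot: [[0.734, 0.668, 0.125], [0.659, -0.744, 0.111], [0.167, 0.001, -0.986]]
force: [-0.6, -0.2, 1.8]
opening: 21.9
```

```bash
python3 fr.py
```

```text
18.9167 [566.7984 -34.5565 168.4092   0.2655  -1.2074   1.9077]
```

Emit:
move_arm(plan=[[0.00036, 0.00128, 8e-05, -0.67, 0, 3.94], [0.00036, 0.00128, 8e-05, -0.67, 0, 3.94], [0.00036, 0.00128, 8e-05, -0.67, 0, 3.94], [0.00036, 0.00128, 8e-05, -0.67, 0, 3.94], [0.00036, 0.00128, 8e-05, -0.67, 0, 3.94], [0.00036, 0.00128, 8e-05, -0.67, 0, 3.94], [0.00036, 0.00128, 8e-05, -0.67, 0, 3.94]])

```text
time_s: 19.5
tool_pos: [573.2, -41.3, 168.1]
eef_rot: [[0.957, 0.241, 0.162], [0.238, -0.971, 0.04], [0.167, 0.001, -0.986]]
force: [0.6, -0.8, 2.2]
opening: 22.0
```

```bash
cat > tip.py <<'E'
from h import *
o=status.get_obs(); sd=viewer.read_camera("side"); print("tcp",o["tool_pos"],o["joint_pos"][6])
np.save("sd.npy",sd); hsv=cv2.cvtColor(sd,cv2.COLOR_BGR2HSV).astype(int)
H,S,V=hsv[...,0],hsv[...,1],hsv[...,2]
brs=((H>=10)&(H<28)&(S>90)&(V>40)&(V<120)); brs[:200]=0; brs[285:]=0; brs[:,:310]=0; brs[:,365:]=0
ys,xs=np.nonzero(brs); print("brass",sorted(zip(ys.tolist(),xs.tolist()))[-24:])
blk=(V<24); blk[:200]=0
for r in range(205,275,6):
    a=[c for c in range(318,362) if blk[r,c]]; g=[c for c in range(318,362) if H[r,c]<12 and S[r,c]>150 and V[r,c]>60]
    print(r,"blk",a[:1],a[-1:],len(a),"org",g[:1],g[-1:],len(g))
E
python3 fr.py; python3 tip.py
```

```text
19.75 [573.2471 -41.0084 168.137   -0.0994  -0.6976   2.5545]
tcp [573.2033 -41.157  168.1719] -56.643160157037286
brass [(233, 341), (233, 343), (233, 344), (233, 346), (234, 339), (234, 340), (234, 341), (234, 342), (234, 343), (234, 344), (234, 348), (261, 337), (261, 338), (261, 339), (262, 337), (262, 338), (262, 339), (263, 337), (263, 338), (263, 339), (264, 337), (264, 338), (264, 339), (265, 338)]
205 blk [] [] 0 org [336] [352] 15
211 blk [] [] 0 org [336] [351] 12
217 blk [] [] 0 org [335] [351] 13
223 blk [] [] 0 org [334] [350] 14
229 blk [] [] 0 org [333] [351] 19
235 blk [337] [338] 2 org [] [] 0
241 blk [337] [344] 8 org [] [] 0
247 blk [336] [343] 8 org [] [] 0
253 blk [336] [342] 7 org [] [] 0
259 blk [335] [341] 7 org [] [] 0
265 blk [] [] 0 org [] [] 0
271 blk [] [] 0 org [] [] 0
```

```bash
cat > wr.py <<'E'
import sys; from h import *
R=status.get_obs()["eef_rot"]
for a in sys.argv[1:]: print(a, R.T@np.array(eval(a)))
E
python3 wr.py "(.22,1.55,.06)" "(-.71,1.5,.094)" "(.143,1.66,.105)" "(-.71,1.5,.08)" "(0,0,1)" "(1,0,0)"
```

```text
(.22,1.55,.06) [ 0.5942 -1.4491  0.0391]
(-.71,1.5,.094) [-0.3012 -1.628  -0.1475]
(.143,1.66,.105) [ 0.5546 -1.5746 -0.0134]
(-.71,1.5,.08) [-0.3036 -1.628  -0.1337]
(0,0,1) [ 0.1674  0.0006 -0.9859]
(1,0,0) [0.9559 0.2445 0.1624]
```

Emit:
move_arm(plan=[[0.00062, -0.00145, -0.00014, 0, 0, 0], [0.00062, -0.00145, -0.00014, 0, 0, 0], [0.00062, -0.00145, -0.00014, 0, 0, 0], [0.00062, -0.00145, -0.00014, 0, 0, 0], [-0.0003, -0.00163, -0.00014, 0, 0, 0], [-0.0003, -0.00163, -0.00014, 0, 0, 0], [-0.0003, -0.00163, -0.00014, 0, 0, 0], [-0.0003, -0.00163, -0.00014, 0, 0, 0]])

```text
time_s: 20.47
tool_pos: [571.6, -28.7, 169.7]
eef_rot: [[0.956, 0.243, 0.163], [0.24, -0.97, 0.04], [0.168, 0.001, -0.986]]
force: [0.9, -2.3, 1.7]
opening: 21.9
```

```bash
python3 fr.py; python3 tip.py
```

```text
20.7167 [571.3135 -28.1833 169.5871   0.6719  -0.7825   1.9214]
tcp [571.2455 -28.2589 169.5186] -57.90295141960605
brass [(228, 338), (228, 339), (228, 340), (228, 341), (228, 343), (228, 347), (229, 336), (229, 337), (229, 339), (229, 340), (229, 341), (229, 342), (229, 344), (256, 335), (256, 336), (257, 334), (257, 335), (257, 336), (258, 334), (258, 335), (258, 336), (259, 334), (259, 335), (259, 336)]
205 blk [] [] 0 org [333] [348] 15
211 blk [] [] 0 org [333] [348] 12
217 blk [] [] 0 org [332] [347] 16
223 blk [] [] 0 org [330] [349] 20
229 blk [] [] 0 org [336] [343] 8
235 blk [334] [341] 8 org [] [] 0
241 blk [334] [341] 8 org [] [] 0
247 blk [333] [340] 8 org [] [] 0
253 blk [332] [339] 8 org [] [] 0
259 blk [] [] 0 org [] [] 0
265 blk [] [] 0 org [] [] 0
271 blk [] [] 0 org [] [] 0
```

```bash
cat > st.py <<'E'
import sys; from h import *
c,d=rays(viewer.camera_info("side"),[(float(sys.argv[1]),float(sys.argv[2]))])
for z in sys.argv[3:]: print(z,atz(c,d,float(z))[0])
E
python3 st.py 335 260 77.5 78.5; python3 wr.py "(-.71,1.5,.08)"
```

```text
77.5 [554.973  -35.0984  77.5   ]
78.5 [554.6224 -36.4521  78.5   ]
(-.71,1.5,.08) [-0.3054 -1.6277 -0.1332]
```

Emit:
move_arm(plan=[[-0.0003, -0.00163, -0.00013, 0, 0, 0], [-0.0003, -0.00163, -0.00013, 0, 0, 0], [-0.0003, -0.00163, -0.00013, 0, 0, 0], [-0.0003, -0.00163, -0.00013, 0, 0, 0], [-0.0003, -0.00163, -0.00013, 0, 0, 0], [-0.0003, -0.00163, -0.00013, 0, 0, 0]])

```text
time_s: 21.27
tool_pos: [567.1, -19.9, 170.1]
eef_rot: [[0.956, 0.243, 0.163], [0.24, -0.97, 0.04], [0.168, 0.001, -0.986]]
force: [1.5, -2.1, 0.6]
opening: 22.0
```

```bash
python3 fr.py; python3 tip.py
```

```text
21.5167 [566.8488 -19.3027 169.9604   0.2327  -1.0854   2.0289]
tcp [566.8518 -19.308  169.9184] -58.67990345829966
brass [(225, 343), (226, 332), (226, 333), (226, 334), (226, 335), (226, 338), (226, 341), (226, 342), (227, 335), (227, 337), (227, 339), (253, 331), (253, 332), (254, 330), (254, 331), (254, 332), (255, 330), (255, 331), (255, 332), (255, 333), (256, 331), (256, 332), (256, 333), (257, 332)]
205 blk [] [] 0 org [329] [344] 14
211 blk [] [] 0 org [328] [343] 14
217 blk [] [] 0 org [327] [343] 13
223 blk [] [] 0 org [327] [344] 17
229 blk [331] [338] 8 org [] [] 0
235 blk [330] [337] 8 org [] [] 0
241 blk [330] [336] 7 org [] [] 0
247 blk [330] [336] 7 org [] [] 0
253 blk [] [] 0 org [] [] 0
259 blk [] [] 0 org [] [] 0
265 blk [] [] 0 org [] [] 0
271 blk [] [] 0 org [] [] 0
```

Emit:
move_arm(plan=[[-0.00032, -0.00163, -0.00013, 0, 0, 0], [-0.00032, -0.00163, -0.00013, 0, 0, 0], [-0.00032, -0.00163, -0.00013, 0, 0, 0], [-0.00032, -0.00163, -0.00013, 0, 0, 0], [-0.00032, -0.00163, -0.00013, 0, 0, 0], [-0.00032, -0.00163, -0.00013, 0, 0, 0], [-0.00032, -0.00163, -0.00013, 0, 0, 0], [-0.00032, -0.00163, -0.00013, 0, 0, 0], [-0.00032, -0.00163, -0.00013, 0, 0, 0], [-0.00032, -0.00163, -0.00013, 0, 0, 0]])

```text
time_s: 22.4
tool_pos: [559.8, -4.7, 170.7]
eef_rot: [[0.956, 0.243, 0.163], [0.24, -0.97, 0.04], [0.168, 0.001, -0.986]]
force: [1.4, -1.9, 3.6]
opening: 21.5
```

```bash
python3 fr.py; python3 tip.py; python3 st.py 331.5 257 78 79
```

```text
22.65 [559.566   -4.2787 170.6601   0.6     -1.5434   2.1176]
tcp [559.5656  -4.3481 170.6179] -60.00826900987259
brass [(221, 327), (221, 328), (221, 329), (221, 330), (221, 331), (222, 326), (222, 327), (222, 328), (222, 329), (222, 330), (248, 325), (248, 326), (249, 324), (249, 325), (249, 326), (249, 327), (250, 324), (250, 325), (250, 326), (250, 327), (251, 325), (251, 326), (251, 327), (252, 326)]
205 blk [] [] 0 org [322] [337] 14
211 blk [] [] 0 org [322] [336] 15
217 blk [] [] 0 org [320] [338] 17
223 blk [325] [330] 4 org [] [] 0
229 blk [325] [330] 6 org [] [] 0
235 blk [324] [330] 7 org [] [] 0
241 blk [323] [329] 7 org [] [] 0
247 blk [323] [329] 7 org [] [] 0
253 blk [] [] 0 org [] [] 0
259 blk [] [] 0 org [] [] 0
265 blk [] [] 0 org [] [] 0
271 blk [] [] 0 org [] [] 0
78 [550.913  -26.0681  78.    ]
79 [550.5708 -27.4428  79.    ]
```

```bash
python3 st.py 325.7 252 79 80 81
```

```text
79 [544.0088 -10.9133  79.    ]
80 [543.6808 -12.3238  80.    ]
81 [543.3529 -13.7344  81.    ]
```

Emit:
move_arm(plan=[[-0.00032, -0.00163, -0.00013, 0, 0, 0], [-0.00032, -0.00163, -0.00013, 0, 0, 0], [-0.00032, -0.00163, -0.00013, 0, 0, 0], [-0.00032, -0.00163, -0.00013, 0, 0, 0], [-0.00032, -0.00163, -0.00013, 0, 0, 0], [-0.00032, -0.00163, -0.00013, 0, 0, 0]])

```text
time_s: 23.2
tool_pos: [555.5, 4.2, 171.2]
eef_rot: [[0.956, 0.243, 0.163], [0.24, -0.97, 0.04], [0.168, 0.001, -0.986]]
force: [0.9, -2.6, 1.5]
opening: 22.0
```

```bash
python3 fr.py; python3 tip.py |head -2
```

```text
23.45 [555.2554   4.6912 171.1265   0.4588  -1.1094   2.2086]
tcp [555.2776   4.6571 171.1165] -60.82599039811698
brass [(217, 333), (218, 321), (218, 322), (218, 323), (218, 325), (218, 326), (218, 327), (218, 328), (219, 322), (219, 325), (219, 326), (219, 327), (245, 322), (245, 323), (246, 321), (246, 322), (246, 323), (247, 321), (247, 322), (247, 323), (248, 321), (248, 322), (248, 323), (249, 323)]
```

Emit:
move_arm(plan=[[-0.00032, -0.00163, -0.00013, 0, 0, 0], [-0.00032, -0.00163, -0.00013, 0, 0, 0], [-0.00032, -0.00163, -0.00013, 0, 0, 0], [-0.00032, -0.00163, -0.00013, 0, 0, 0], [-0.00032, -0.00163, -0.00013, 0, 0, 0], [-0.00032, -0.00163, -0.00013, 0, 0, 0]])

```text
time_s: 24.0
tool_pos: [551.2, 13.2, 171.7]
eef_rot: [[0.956, 0.243, 0.163], [0.24, -0.97, 0.04], [0.168, 0.001, -0.986]]
force: [1.1, -2.4, 1.6]
opening: 21.8
```

```bash
python3 fr.py; python3 tip.py |head -2; python3 - <<'E'
from h import *
sd=np.load("sd.npy")
for r in range(232,254,2): print(r,[int(sd[r,c].mean()) for c in range(306,332)])
E
```

```text
24.25 [550.9015  13.6873 171.5516   0.4211  -1.0234   2.5041]
tcp [550.9096  13.6541 171.5339] -61.66303552874796
brass [(215, 324), (215, 325), (215, 327), (216, 316), (216, 317), (216, 319), (216, 322), (216, 323), (216, 324), (217, 315), (217, 316), (217, 321), (217, 324), (242, 319), (243, 318), (243, 319), (244, 317), (244, 318), (244, 319), (244, 320), (245, 318), (245, 319), (245, 320), (246, 319)]
232 [110, 111, 112, 110, 108, 142, 183, 181, 105, 39, 14, 6, 3, 12, 6, 7, 11, 5, 46, 73, 74, 72, 73, 79, 73, 75]
234 [108, 106, 111, 105, 110, 116, 121, 128, 115, 54, 8, 9, 4, 9, 4, 3, 1, 11, 45, 68, 72, 73, 75, 71, 77, 72]
236 [113, 113, 114, 112, 116, 113, 118, 123, 117, 54, 6, 1, 6, 6, 9, 14, 12, 22, 46, 69, 79, 79, 71, 74, 72, 71]
238 [111, 111, 112, 117, 117, 109, 108, 108, 93, 42, 9, 15, 3, 9, 3, 6, 6, 14, 51, 68, 75, 79, 73, 74, 75, 75]
240 [112, 112, 106, 112, 116, 111, 113, 114, 95, 54, 10, 8, 0, 3, 0, 2, 9, 32, 56, 76, 79, 75, 77, 79, 87, 81]
242 [117, 112, 117, 116, 110, 115, 114, 103, 107, 75, 36, 21, 26, 29, 24, 22, 27, 54, 70, 77, 75, 73, 73, 82, 82, 93]
244 [113, 111, 110, 113, 113, 109, 115, 113, 115, 99, 59, 36, 50, 43, 45, 28, 38, 43, 65, 70, 72, 77, 74, 74, 74, 79]
246 [109, 108, 108, 115, 111, 110, 113, 112, 117, 109, 103, 87, 67, 41, 33, 26, 29, 39, 67, 70, 72, 71, 74, 68, 73, 67]
248 [110, 111, 107, 108, 115, 111, 109, 109, 112, 110, 116, 113, 111, 94, 77, 47, 39, 34, 29, 37, 54, 63, 67, 74, 70, 73]
250 [108, 109, 105, 107, 106, 109, 108, 113, 109, 107, 113, 112, 112, 110, 109, 102, 79, 58, 43, 46, 35, 35, 50, 55, 68, 71]
252 [112, 105, 104, 110, 106, 113, 110, 108, 114, 109, 111, 103, 108, 109, 110, 121, 138, 173, 169, 130, 79, 55, 43, 30, 42, 47]
```

Emit:
move_arm(plan=[[-0.0003, -0.0016, -0.0001, 0, 0, 0], [0.00055, -0.00158, -1e-05, 0, 0, 0], [0.00055, -0.00158, -1e-05, 0, 0, 0], [0.00055, -0.00158, -1e-05, 0, 0, 0], [0.00055, -0.00158, -1e-05, 0, 0, 0], [0.00055, -0.00158, -1e-05, 0, 0, 0], [0.00055, -0.00158, -1e-05, 0, 0, 0]])

```text
time_s: 24.88
tool_pos: [551.0, 24.6, 172.1]
eef_rot: [[0.956, 0.243, 0.162], [0.24, -0.97, 0.04], [0.167, 0.001, -0.986]]
force: [-0.6, -2.4, 2.1]
opening: 21.8
```

```bash
python3 fr.py; python3 tip.py |head -2;python3 - <<'E'
from h import *
sd=np.load("sd.npy")
for r in range(226,246,2): print(r,[int(sd[r,c].mean()) for c in range(306,330)])
E
```

```text
25.1333 [551.0055  25.1639 172.1448  -0.1179  -1.383    1.9651]
tcp [550.9942  25.0917 172.1449] -62.83431203234989
brass [(212, 314), (212, 315), (212, 316), (212, 317), (212, 318), (212, 319), (212, 320), (212, 321), (212, 322), (212, 324), (213, 321), (213, 323), (239, 316), (239, 317), (239, 318), (240, 316), (240, 317), (240, 318), (241, 316), (241, 317), (241, 318), (242, 316), (242, 317), (242, 318)]
226 [108, 106, 116, 160, 206, 214, 195, 127, 46, 6, 11, 2, 7, 11, 4, 4, 30, 55, 74, 70, 75, 73, 74, 72]
228 [111, 109, 106, 121, 161, 204, 201, 130, 44, 0, 10, 11, 5, 14, 5, 16, 30, 63, 73, 76, 79, 77, 80, 75]
230 [107, 109, 110, 109, 121, 144, 166, 138, 54, 4, 0, 3, 6, 3, 5, 18, 41, 73, 73, 77, 73, 78, 70, 76]
232 [107, 111, 109, 110, 114, 111, 114, 96, 43, 0, 0, 5, 1, 0, 1, 24, 36, 64, 76, 75, 71, 70, 71, 71]
234 [111, 111, 112, 108, 116, 112, 94, 61, 20, 3, 2, 4, 1, 10, 9, 23, 49, 73, 77, 74, 72, 73, 73, 71]
236 [118, 113, 114, 111, 113, 110, 102, 55, 19, 2, 7, 0, 2, 4, 7, 24, 46, 73, 69, 71, 70, 70, 71, 72]
238 [116, 109, 111, 113, 109, 116, 111, 106, 79, 38, 23, 24, 19, 8, 19, 26, 54, 67, 79, 77, 71, 70, 70, 73]
240 [114, 112, 109, 109, 109, 116, 110, 115, 98, 71, 47, 43, 34, 29, 32, 32, 50, 73, 76, 73, 75, 76, 73, 80]
242 [110, 111, 112, 110, 110, 110, 112, 109, 94, 77, 51, 35, 38, 28, 31, 50, 71, 73, 72, 77, 83, 82, 81, 82]
244 [112, 110, 110, 110, 114, 110, 118, 116, 113, 95, 57, 31, 30, 27, 22, 32, 34, 51, 77, 74, 75, 77, 73, 66]
```

Emit:
move_arm(plan=[[0.00055, -0.00158, -1e-05, 0, 0, 0], [0.00055, -0.00158, -1e-05, 0, 0, 0], [0.00055, -0.00158, -1e-05, 0, 0, 0], [0.00055, -0.00158, -1e-05, 0, 0, 0], [0.00055, -0.00158, 0, 0, 0, 0], [0.00055, -0.00158, 0, 0, 0, 0], [0.00055, -0.00158, 0, 0, 0, 0], [0.00055, -0.00158, 0, 0, 0, 0], [0.00055, -0.00158, 0, 0, 0, 0], [0.00055, -0.00158, 0, 0, 0, 0]])

```text
time_s: 26.02
tool_pos: [552.8, 41.4, 173.2]
eef_rot: [[0.956, 0.243, 0.163], [0.24, -0.97, 0.04], [0.167, 0.001, -0.986]]
force: [-0.9, -3.8, 3.2]
opening: 21.8
```

```bash
python3 fr.py; python3 tip.py |head -2
```

```text
26.2667 [552.6754  41.8783 173.192   -0.1569  -1.4254   2.3278]
tcp [552.6289  41.7837 173.1848] -64.5576175986864
brass [(206, 321), (206, 322), (206, 323), (206, 324), (207, 314), (207, 315), (207, 316), (207, 318), (207, 319), (207, 320), (207, 321), (207, 322), (233, 315), (233, 316), (233, 317), (234, 315), (234, 316), (234, 317), (235, 315), (235, 316), (235, 317), (236, 315), (236, 316), (236, 317)]
```

Emit:
move_arm(plan=[[0.00055, -0.00158, -2e-05, 0, 0, 0], [0.00055, -0.00158, -2e-05, 0, 0, 0], [0.00055, -0.00158, -2e-05, 0, 0, 0], [0.00055, -0.00158, -2e-05, 0, 0, 0], [0.00055, -0.00158, -2e-05, 0, 0, 0], [0.00055, -0.00158, -2e-05, 0, 0, 0], [0.00055, -0.00158, -2e-05, 0, 0, 0], [0.00055, -0.00158, -2e-05, 0, 0, 0], [0.00055, -0.00158, -2e-05, 0, 0, 0], [0.00055, -0.00158, -2e-05, 0, 0, 0], [0.00055, -0.00158, -2e-05, 0, 0, 0], [0.00055, -0.00158, -2e-05, 0, 0, 0]])

```text
time_s: 27.32
tool_pos: [554.4, 61.4, 174.5]
eef_rot: [[0.956, 0.243, 0.163], [0.24, -0.97, 0.04], [0.167, 0.001, -0.986]]
force: [-0.7, -2.9, 2.0]
opening: 21.7
```

```bash
python3 fr.py; python3 tip.py |head -2;python3 - <<'E'
from h import *
sd=np.load("sd.npy"); a=cv2.imread("pics/side0.png")
for r in range(216,236): print(r,[tuple(map(int,a[r,c])) for c in range(312,320,2)],[tuple(map(int,sd[r,c])) for c in range(312,320,2)])
E
```

```text
27.5667 [554.3122  61.8489 174.5107  -0.5542  -1.3307   2.1099]
tcp [554.2668  61.7851 174.4873] -66.63231949431855
brass [(200, 314), (200, 315), (200, 316), (200, 317), (200, 318), (201, 319), (201, 320), (227, 314), (227, 315), (227, 316), (228, 314), (228, 315), (228, 316), (229, 314), (229, 315), (229, 316), (230, 314), (230, 315)]
216 [(138, 153, 162), (112, 129, 133), (99, 120, 123), (184, 202, 210)] [(45, 45, 53), (8, 8, 7), (13, 16, 5), (0, 0, 0)]
217 [(95, 108, 108), (81, 99, 107), (107, 125, 138), (183, 206, 215)] [(24, 24, 24), (12, 11, 11), (10, 1, 6), (12, 13, 7)]
218 [(82, 93, 125), (61, 71, 124), (85, 103, 148), (144, 160, 211)] [(18, 15, 21), (12, 13, 13), (6, 12, 8), (5, 3, 9)]
219 [(54, 64, 187), (48, 53, 193), (42, 51, 185), (72, 88, 216)] [(7, 8, 20), (11, 9, 10), (8, 6, 5), (3, 0, 6)]
220 [(24, 27, 209), (25, 28, 214), (11, 19, 195), (35, 34, 201)] [(12, 17, 30), (2, 6, 7), (9, 10, 10), (7, 9, 21)]
221 [(49, 55, 172), (15, 18, 160), (29, 23, 145), (77, 43, 139)] [(4, 2, 18), (9, 8, 1), (12, 9, 11), (14, 11, 12)]
222 [(106, 119, 133), (23, 26, 59), (43, 29, 48), 
[... 947 characters left out ...]
2, 28), (46, 26, 18)] [(98, 108, 110), (37, 50, 61), (17, 30, 34), (46, 24, 18)]
231 [(103, 116, 118), (45, 48, 51), (28, 27, 30), (44, 31, 17)] [(101, 110, 114), (33, 44, 48), (28, 30, 30), (43, 30, 20)]
232 [(103, 118, 120), (45, 52, 53), (20, 23, 24), (37, 24, 11)] [(105, 113, 118), (46, 49, 52), (31, 28, 33), (39, 29, 25)]
233 [(102, 119, 121), (59, 63, 64), (25, 26, 25), (36, 28, 22)] [(101, 113, 117), (57, 60, 63), (24, 26, 29), (39, 32, 27)]
234 [(106, 117, 124), (57, 65, 68), (24, 24, 21), (33, 23, 19)] [(104, 118, 122), (54, 61, 61), (28, 26, 28), (32, 31, 26)]
235 [(107, 117, 119), (69, 74, 76), (24, 29, 30), (34, 30, 25)] [(102, 114, 117), (65, 70, 74), (28, 28, 27), (41, 36, 30)]
```

Emit:
move_arm(plan=[[0.00055, -0.00158, -1e-05, 0, 0, 0], [0.00055, -0.00158, -1e-05, 0, 0, 0], [0.00055, -0.00158, -1e-05, 0, 0, 0], [0.00055, -0.00158, -1e-05, 0, 0, 0], [0.00055, -0.00158, -1e-05, 0, 0, 0], [0.00055, -0.00158, -1e-05, 0, 0, 0], [0.00055, -0.00158, -1e-05, 0, 0, 0], [0.00055, -0.00158, -1e-05, 0, 0, 0], [0, 0, 0, 0, 0, 0], [0, 0, 0, 0, 0, 0], [0, 0, 0, 0, 0, 0]])

```text
time_s: 28.53
tool_pos: [555.4, 75.1, 175.3]
eef_rot: [[0.956, 0.243, 0.162], [0.24, -0.97, 0.041], [0.167, 0.0, -0.986]]
force: [-1.0, -0.8, 2.1]
opening: 21.6
```

```bash
python3 fr.py; python3 tip.py |head -2;python3 - <<'E'
from h import *
sd=np.load("sd.npy"); 
for r in range(216,236): print(r,[tuple(map(int,sd[r,c])) for c in range(311,321,2)])
E
```

```text
28.7833 [555.4142  74.959  175.3178  -0.3369  -0.7991   2.5374]
tcp [555.4299  74.8488 175.3274] -68.0104960635328
brass [(222, 313), (223, 313), (223, 314), (223, 315), (224, 313), (224, 314), (224, 315), (225, 313), (225, 314)]
216 [(45, 51, 54), (14, 9, 5), (0, 1, 0), (8, 9, 7), (111, 128, 132)]
217 [(26, 30, 29), (3, 5, 2), (9, 13, 14), (7, 2, 5), (115, 130, 142)]
218 [(15, 16, 16), (0, 0, 0), (14, 12, 16), (6, 9, 18), (93, 105, 154)]
219 [(13, 16, 25), (0, 1, 5), (0, 0, 0), (4, 7, 21), (49, 60, 170)]
220 [(13, 12, 29), (6, 3, 8), (14, 6, 12), (5, 1, 25), (29, 25, 161)]
221 [(39, 43, 58), (12, 13, 17), (2, 10, 7), (18, 13, 13), (59, 33, 105)]
222 [(71, 82, 85), (25, 38, 41), (15, 27, 32), (41, 23, 11), (88, 52, 42)]
223 [(95, 105, 112), (29, 47, 59), (20, 40, 58), (45, 26, 20), (88, 48, 15)]
224 [(92, 104, 105), (33, 54, 77), (15, 39, 75), (45, 30, 48), (90, 52, 15)]
225 [(101, 112, 116), (40, 62, 89), (11, 32, 89), (42, 28, 68), (99, 56, 21)]
226 [(98, 111, 115), (42, 52, 93), (0, 13, 93), (32, 19, 78), (101, 57, 25)]
227 [(103, 113, 119), (49, 57, 91), (16, 16, 75), (32, 22, 63), (76, 40, 10)]
228 [(98, 108, 113), (50, 60, 70), (18, 20, 36), (40, 31, 38), (63, 37, 16)]
229 [(99, 111, 118), (62, 70, 71), (23, 26, 22), (29, 23, 18), (56, 31, 12)]
230 [(100, 110, 116), (78, 86, 88), (24, 25, 23), (29, 25, 25), (65, 31, 17)]
231 [(100, 115, 120), (84, 95, 96), (24, 25, 26), (29, 27, 21), (94, 51, 21)]
232 [(102, 115, 118), (84, 96, 97), (28, 29, 30), (37, 33, 29), (104, 58, 26)]
233 [(99, 111, 115), (99, 110, 114), (39, 36, 39), (23, 23, 23), (101, 59, 23)]
234 [(104, 114, 120), (103, 115, 117), (44, 52, 49), (28, 26, 28), (78, 47, 24)]
235 [(98, 110, 115), (97, 111, 112), (39, 43, 45), (28, 29, 28), (50, 28, 15)]
```

Emit:
move_arm(plan=[[0.0025, 0, -0.0148, 0, 0, 0], [0.005, 0, -0.0296, 0, 0, 0], [0.005, 0, -0.0296, 0, 0, 0], [0.003, 0, -0.018, 0, 0, 0], [0, 0, 0, 0, 0, 0], [0, 0, 0, 0, 0, 0], [0, 0, 0, 0, 0, 0]])

```text
time_s: 29.42
tool_pos: [554.2, 75.0, 267.3]
eef_rot: [[0.957, 0.244, 0.16], [0.24, -0.97, 0.04], [0.165, 0.0, -0.986]]
force: [0.3, -0.1, -1.1]
opening: 22.0
```

```bash
cat > ax.py <<'E'
from h import *
# pen axis from orange blob in scene+side; predicted location from TCP
from scipy.optimize import least_squares
from scipy.spatial.transform import Rotation as Ro
o=status.get_obs(); p,R=o["tool_pos"],o["eef_rot"]; print("tcp",p,"force",o["force"],o["time_s"])
print(R)
g=p-19*R[:,2]+R@np.array([-8.,0,0])
L=[]
for n in ("scene","side"):
    im=viewer.read_camera(n); cv2.imwrite(f"pics/ax_{n}.png",im); inf=viewer.camera_info(n)
    K=np.array([[inf["fx"],0,inf["cx"]],[0,inf["fy"],inf["cy"]],[0,0,1]])
    q=cv2.projectPoints(g.reshape(1,3),cv2.Rodrigues(inf["R"])[0],inf["t"],K,inf["dist_coeffs"])[0].ravel()
    h=cv2.cvtColor(im,cv2.COLOR_BGR2HSV); m=((h[...,0]<13)&(h[...,1]>130)&(h[...,2]>45)).astype(np.uint8)
    m=cv2.morphologyEx(m,cv2.MORPH_CLOSE,np.ones((3,3)))
    nl,lab,st,ce=cv2.connectedComponentsWithStats(m)
    k=min([j for j in range(1,nl) if st[j,4]>120],key=lambda j:np.hypot(*(ce[j]-q)))
    print(n,"pred",q,"blob",st[k],ce[k])
    ys,xs=np.nonzero(lab==k)
    # centre of each row, fit line through handle rows (excl. collar = last 25%)
    r=np.arange(ys.min()+2,ys.max()+1); c=np.array([(xs[ys==t].min()+xs[ys==t].max())/2 for t in r]); w=np.array([np.ptp(xs[ys==t])+1 for t in r])
    print(list(zip(r.tolist(),c.tolist(),w.tolist()))[::3])
E
python3 ax.py
```

```text
tcp [554.2128  75.0074 267.2991] force [ 0.3416 -0.104  -1.1426] 29.4167
[[ 0.9566  0.2437  0.16  ]
 [ 0.2404 -0.9699  0.04  ]
 [ 0.1649  0.0002 -0.9863]]
scene pred [392.7195 159.1647] blob [380 139  26  48 669] [392.5097 164.3483]
[(141, 397.5, 14), (144, 397.5, 16), (147, 397.5, 14), (150, 397.0, 13), (153, 396.5, 12), (156, 395.5, 12), (159, 393.0, 15), (162, 392.5, 16), (165, 392.0, 15), (168, 391.0, 15), (171, 390.5, 14), (174, 389.0, 15), (177, 388.5, 18), (180, 389.0, 19), (183, 389.5, 16), (186, 389.0, 9)]
side pred [317.1648 120.0055] blob [307  97  21  52 716] [316.8198 126.3492]
[(99, 313.5, 6), (102, 314.0, 7), (105, 314.0, 7), (108, 314.5, 8), (111, 314.0, 9), (114, 318.5, 18), (117, 318.0, 17), (120, 318.0, 17), (123, 318.0, 17), (126, 318.0, 17), (129, 318.0, 17), (132, 317.0, 17), (135, 317.0, 17), (138, 317.0, 17), (141, 316.5, 20), (144, 316.5, 20), (147, 317.5, 12)]
```

```bash
cat > ax2.py <<'E'
from h import *
def line(n,im,c0,rows,kind):
    h=cv2.cvtColor(im,cv2.COLOR_BGR2HSV).astype(int); P=[]
    for r in rows:
        c=c0
        xs=np.arange(int(c)-16,int(c)+17); v=h[r,xs]
        m=((v[:,0]<13)&(v[:,1]>130)&(v[:,2]>45)) if kind=="o" else (v[:,2]<45)
        # largest run
        best=(0,0);s=None
        for k,b in enumerate(list(m)+[False]):
            if b and s is None: s=k
            if not b and s is not None:
                if k-s>best[0]: best=(k-s,(xs[s]+xs[k-1])/2)
                s=None
        P.append((best[1],r,best[0]))
    return P
if __name__=="__main__":
    import sys
    for n,c0,ro,rb in (("scene",390,range(159,177,2),range(186,216,2)),("side",317,range(114,140,3),range(146,190,2))):
        im=cv2.imread(f"pics/ax_{n}.png"); print(n,line(n,im,c0,ro,"o")); print(line(n,im,c0-2,rb,"b"))
E
python3 ax2.py
```

```text
scene [(np.float64(393.0), 159, 15), (np.float64(392.5), 161, 16), (np.float64(392.0), 163, 15), (np.float64(392.5), 165, 14), (np.float64(391.5), 167, 14), (np.float64(391.5), 169, 14), (np.float64(391.0), 171, 13), (np.float64(391.5), 173, 12), (np.float64(390.5), 175, 12)]
[(0, 186, 0), (np.float64(384.5), 188, 2), (np.float64(386.5), 190, 8), (np.float64(386.5), 192, 8), (np.float64(386.0), 194, 9), (np.float64(385.5), 196, 8), (np.float64(385.5), 198, 8), (np.float64(385.0), 200, 9), (np.float64(384.5), 202, 8), (np.float64(384.0), 204, 7), (np.float64(384.5), 206, 8), (np.float64(385.0), 208, 5), (0, 210, 0), (0, 212, 0), (0, 214, 0)]
side [(np.float64(314.5), 114, 10), (np.float64(318.0), 117, 17), (np.float64(318.0), 120, 17), (np.float64(318.0), 123, 17), (np.float64(318.0), 126, 17), (np.float64(313.5), 129, 8), (np.float64(317.0), 132, 17), (np.float64(317.0), 135, 17), (np.float64(317.0), 138, 17)]
[(0, 146, 0), (np.float64(314.5), 148, 6), (np.float64(316.0), 150, 9), (np.float64(315.5), 152, 10), (np.float64(315.5), 154, 10), (np.float64(315.5), 156, 8), (np.float64(315.5), 158, 8), (np.float64(315.0), 160, 9), (np.float64(315.0), 162, 9), (np.float64(315.0), 164, 9), (np.float64(315.0), 166, 9), (np.float64(315.0), 168, 9), (np.float64(314.5), 170, 8), (np.float64(314.0), 172, 9), (np.float64(314.5), 174, 8), (np.float64(314.5), 176, 2), (0, 178, 0), (0, 180, 0), (0, 182, 0), (0, 184, 0), (0, 186, 0), (0, 188, 0)]
```

```bash
cat > axd.py <<'E'
import sys; from h import *
a=list(map(float,sys.argv[1:]))  # scene x1 y1 x2 y2, side x1 y1 x2 y2, barrel end scene x y, side x y
c1,d1=rays(viewer.camera_info("scene"),[a[0:2],a[2:4],a[8:10]]); c2,d2=rays(viewer.camera_info("side"),[a[4:6],a[6:8],a[10:12]])
u=np.cross(np.cross(d1[0],d1[1]),np.cross(d2[0],d2[1])); u/=np.linalg.norm(u); u*=np.sign(u[2])
e=tri(c1,d1[2:],c2,d2[2:])[0]
print("up",u,"deg x,y",np.degrees(np.arcsin(u[:2])),"barrel end",e)
o=status.get_obs(); R=o["eef_rot"]; print("in tool: up",R.T@u)
ax=np.cross(u,[0,0,1]); an=np.degrees(np.arcsin(np.linalg.norm(ax))); print("turn tool deg",R.T@(ax/np.linalg.norm(ax)*an))
print("point on axis at tcp z", e[:3]+u*((o["tool_pos"][2]-e[2])/u[2])-o["tool_pos"], "barrel end in tool",R.T@(e[:3]-o["tool_pos"]))
E
python3 axd.py 393 159 384.4 206 318 120 314.4 173 384.2 208.5 314.3 175.5
```

```text
up [0.0655 0.039  0.9971] deg x,y [3.7578 2.2326] barrel end [539.3635  69.147  186.6277   1.8566]
in tool: up [ 0.2357 -0.0214 -0.9716]
turn tool deg [1.2353 4.1894 0.2074]
point on axis at tcp z [-9.5058 -2.4037  0.    ] barrel end in tool [-28.6649   1.7435  76.6768]
```

Emit:
move_arm(plan=[[-0.0019, 0.0006, -0.0007, 0.41, 1.4, 0.07], [-0.0019, 0.0006, -0.0007, 0.41, 1.4, 0.07], [-0.0019, 0.0006, -0.0007, 0.41, 1.4, 0.07], [0, 0, 0, 0, 0, 0]])

```text
time_s: 29.85
tool_pos: [547.7, 70.2, 268.1]
eef_rot: [[0.944, 0.242, 0.224], [0.23, -0.97, 0.077], [0.236, -0.022, -0.972]]
force: [-0.5, -0.3, -1.0]
opening: 21.7
```

```bash
python3 wr.py "(-5.37,19.5,0)" "(0,0,-10)" "(1,0,0)" "(0,1,0)"
```

```text
(-5.37,19.5,0) [ -0.5796 -20.2153   0.3072]
(0,0,-10) [-2.356   0.2152  9.7161]
(1,0,0) [0.9442 0.242  0.2236]
(0,1,0) [ 0.2303 -0.97    0.0773]
```

Emit:
move_arm(plan=[[-0.0006, -0.0202, 0.0003, 0, 0, 0], [-0.0006, -0.0202, 0.0003, 0, 0, 0], [-0.0006, -0.0202, 0.0003, 0, 0, 0], [-0.0006, -0.0202, 0.0003, 0, 0, 0], [-0.0006, -0.0202, 0.0003, 0, 0, 0], [-0.0006, -0.0202, 0.0003, 0, 0, 0], [-0.0006, -0.0202, 0.0003, 0, 0, 0], [-0.0006, -0.0202, 0.0003, 0, 0, 0], [-0.0006, -0.0202, 0.0003, 0, 0, 0], [-0.0006, -0.0202, 0.0003, 0, 0, 0], [0, 0, 0, 0, 0, 0], [0, 0, 0, 0, 0, 0]])

```text
time_s: 30.85
tool_pos: [495.1, 267.4, 268.6]
eef_rot: [[0.942, 0.247, 0.226], [0.235, -0.969, 0.077], [0.238, -0.02, -0.971]]
force: [0.4, -0.8, -1.9]
opening: 21.9
```

Emit:
move_arm(plan=[[-0.0047, 0.0004, 0.0194, 0, 0, 0], [-0.0047, 0.0004, 0.0194, 0, 0, 0], [-0.0047, 0.0004, 0.0194, 0, 0, 0], [0, 0, 0, 0, 0, 0], [0, 0, 0, 0, 0, 0], [0, 0, 0, 0, 0, 0], [0, 0, 0, 0, 0, 0]])

```text
time_s: 31.43
tool_pos: [497.1, 266.0, 210.9]
eef_rot: [[0.943, 0.243, 0.229], [0.231, -0.97, 0.079], [0.241, -0.021, -0.97]]
force: [0.6, -0.3, -0.4]
opening: 21.5
```

```bash
python3 ax.py; python3 - <<'E'
from ax2 import *
import ast
for n in ("scene","side"):
    im=cv2.imread(f"pics/ax_{n}.png"); 
    c0,r0=(483,215) if n=="scene" else (272,150)
    for r in range(r0-45,r0+50,3):
        print(n,r,[(float(line(n,im,c0,[r],k)[0][0]),line(n,im,c0,[r],k)[0][2]) for k in "ob"])
E
```

```text
tcp [497.1414 266.0352 210.8569] force [ 0.5609 -0.344  -0.4499] 31.4333
[[ 0.9426  0.243   0.2292]
 [ 0.2309 -0.9698  0.0788]
 [ 0.2414 -0.0213 -0.9702]]
scene pred [499.9703 170.5035] blob [487 153  28  43 446] [500.8453 175.4103]
[(155, 507.5, 12), (158, 507.5, 12), (161, 506.5, 10), (164, 505.5, 8), (167, 504.5, 8), (170, 503.0, 9), (173, 501.5, 10), (176, 500.5, 10), (179, 500.0, 9), (182, 499.0, 9), (185, 498.0, 9), (188, 494.5, 16), (191, 495.5, 16), (194, 495.0, 11)]
side pred [269.6802 118.1626] blob [263  99  18  42 429] [270.1352 123.5035]
[(101, 265.0, 5), (104, 265.0, 5), (107, 265.5, 4), (110, 266.5, 6), (113, 270.0, 13), (116, 270.0, 13), (119, 270.5, 14), (122, 270.5, 12), (125, 270.5, 12), (128, 271.5, 12), (131, 272.0, 13), (134, 272.0, 15), (137, 271.5, 16), (140, 271.5, 8)]
scene 170 [(499.0, 1), (0.0, 0)]
scene 173 [(498.0, 3), (0.0, 0)]
scene 176 [(498.0, 3), (0.0, 0)]
scene 179 [(497.5, 4), (0.0, 0)]
scene 182 [(497.0, 5), (0.0, 0)]
scene 185 [(496.5, 6), (0.0, 0)]
scene 188 [(496.0, 7), (0.0, 0)]
scene 191 [(493.5, 12), (0.0, 0)]
scene 194 [(494.5, 10), (0.0, 
[... 1069 characters left out ...]
2)]
side 135 [(272.0, 17), (284.0, 3)]
side 138 [(272.0, 15), (285.0, 3)]
side 141 [(0.0, 0), (271.5, 6)]
side 144 [(0.0, 0), (271.5, 6)]
side 147 [(0.0, 0), (272.0, 5)]
side 150 [(0.0, 0), (272.0, 5)]
side 153 [(0.0, 0), (272.0, 5)]
side 156 [(0.0, 0), (272.5, 6)]
side 159 [(0.0, 0), (272.5, 6)]
side 162 [(0.0, 0), (273.0, 5)]
side 165 [(0.0, 0), (0.0, 0)]
side 168 [(0.0, 0), (0.0, 0)]
side 171 [(0.0, 0), (0.0, 0)]
side 174 [(0.0, 0), (0.0, 0)]
side 177 [(0.0, 0), (0.0, 0)]
side 180 [(0.0, 0), (0.0, 0)]
side 183 [(0.0, 0), (268.0, 3)]
side 186 [(0.0, 0), (0.0, 0)]
side 189 [(0.0, 0), (256.5, 2)]
side 192 [(0.0, 0), (281.0, 15)]
side 195 [(0.0, 0), (258.5, 4)]
side 198 [(0.0, 0), (259.0, 5)]
```

```bash
python3 axd.py 502 170 487.1 214 270 115 273 162 486.6 216 273 163.7; python3 axd.py 491.9 201.2 482.8 231.3 271.2 148.4 273 180.2 482.8 231.3 273 180.2 | head -1; python3 wr.py "(0,0,-10)"
```

```text
up [-0.0124  0.0369  0.9992] deg x,y [-0.7124  2.1147] barrel end [487.4146 262.0438 129.3743   0.5987]
in tool: up [ 0.2379 -0.0603 -0.9694]
turn tool deg [ 2.158  -0.1759  0.5405]
point on axis at tcp z [-10.3893  -1.2996   0.    ] barrel end in tool [-29.464    3.6431  76.4617]
up [-0.0079  0.0042  1.    ] deg x,y [-0.4552  0.2402] barrel end [485.7126 264.1308  90.3262   1.5252]
(0,0,-10) [-2.4125  0.2154  9.7022]
```

Emit:
move_arm(plan=[[-0.0011, -0.0004, -0.0003, 1.5, 0, 0.3], [0, 0, 0, 0, 0, 0], [-0.0048, 0.0004, 0.0194, 0, 0, 0], [-0.0036, 0.0003, 0.0146, 0, 0, 0], [0, 0, 0, 0, 0, 0], [0, 0, 0, 0, 0, 0], [-0.0024, 0.0002, 0.0097, 0, 0, 0], [-0.0024, 0.0002, 0.0097, 0, 0, 0], [0, 0, 0, 0, 0, 0], [0, 0, 0, 0, 0, 0]])

```text
time_s: 32.37
tool_pos: [494.9, 267.9, 155.4]
eef_rot: [[0.944, 0.245, 0.222], [0.227, -0.968, 0.104], [0.24, -0.048, -0.97]]
force: [0.9, 0.5, -1.2]
opening: 21.7
```

```bash
python3 fr.py; python3 wr.py "(0,0,-10)"
```

```text
32.6167 [495.0073 268.0299 155.5753   0.0109   0.071   -1.3224]
(0,0,-10) [-2.4027  0.4785  9.6953]
```

Emit:
move_arm(plan=[[-0.0024, 0.0005, 0.0097, 0, 0, 0], [-0.0024, 0.0005, 0.0097, 0, 0, 0], [-0.0024, 0.0005, 0.0097, 0, 0, 0], [-0.0014, 0.0003, 0.0058, 0, 0, 0], [0, 0, 0, 0, 0, 0], [0, 0, 0, 0, 0, 0]])

```text
time_s: 33.12
tool_pos: [494.5, 267.6, 118.7]
eef_rot: [[0.944, 0.244, 0.221], [0.227, -0.968, 0.103], [0.239, -0.047, -0.97]]
force: [0.4, -0.5, -1.7]
opening: 22.1
```

```bash
python3 fr.py; python3 ax.py
```

```text
33.3667 [494.8007 267.8182 119.1671   0.0991   0.0751  -0.5508]
tcp [494.7286 267.8629 119.1802] force [-0.0984 -0.0193 -0.1804] 33.3667
[[ 0.9439  0.2448  0.2216]
 [ 0.2267 -0.9684  0.1039]
 [ 0.24   -0.0478 -0.9696]]
scene pred [487.8938 211.8855] blob [475 197  26  38 449] [487.755  217.3964]
[(199, 494.0, 13), (202, 494.0, 11), (205, 493.0, 9), (208, 492.5, 8), (211, 490.5, 10), (214, 488.0, 13), (217, 487.5, 12), (220, 486.0, 13), (223, 486.0, 11), (226, 483.5, 16), (229, 484.0, 17), (232, 484.5, 14)]
side pred [270.5827 160.5712] blob [264 147  16  35 330] [271.2606 167.5485]
[(149, 266.5, 4), (152, 267.5, 4), (155, 268.0, 5), (158, 271.5, 12), (161, 271.0, 11), (164, 272.0, 11), (167, 272.0, 11), (170, 272.0, 11), (173, 272.0, 11), (176, 272.0, 15), (179, 271.5, 14)]
```

Emit:
move_arm(plan=[[-0.0005, 0.0001, 0.0019, 0, 0, 0], [-0.0005, 0.0001, 0.0019, 0, 0, 0], [0, 0, 0, 0, 0, 0], [0, 0, 0, 0, 0, 0]])

```text
time_s: 33.8
tool_pos: [494.2, 267.6, 114.5]
eef_rot: [[0.944, 0.245, 0.22], [0.227, -0.968, 0.103], [0.239, -0.047, -0.97]]
force: [0.6, 0.1, -1.4]
opening: 22.1
```

Emit:
move_arm(plan=[[-0.0002, 0, 0.001, 0, 0, 0], [-0.0002, 0, 0.001, 0, 0, 0], [0, 0, 0, 0, 0, 0], [0, 0, 0, 0, 0, 0]])

```text
time_s: 34.13
tool_pos: [494.4, 267.7, 112.6]
eef_rot: [[0.944, 0.245, 0.221], [0.227, -0.968, 0.103], [0.239, -0.047, -0.97]]
force: [0.7, -1.5, -0.3]
opening: 22.0
```

```bash
python3 fr.py
```

```text
34.3833 [494.4568 267.7461 112.6614   0.0789   0.3145  -1.0145]
```

Still no contact, so I'll keep creeping down.

Emit:
move_arm(plan=[[-0.0002, 0, 0.001, 0, 0, 0], [-0.0002, 0, 0.001, 0, 0, 0], [0, 0, 0, 0, 0, 0], [0, 0, 0, 0, 0, 0]])

```text
time_s: 34.72
tool_pos: [494.4, 267.9, 110.5]
eef_rot: [[0.944, 0.245, 0.22], [0.227, -0.968, 0.103], [0.239, -0.048, -0.97]]
force: [0.1, 0.5, -0.6]
opening: 22.1
```

```bash
python3 fr.py; python3 ax.py | tail -4
```

```text
34.9667 [494.509  267.8389 110.6134   0.0053  -0.053   -0.8959]
scene pred [486.7841 215.4467] blob [474 200  26  38 444] [486.7928 220.7072]
[(202, 492.5, 12), (205, 492.5, 12), (208, 492.5, 10), (211, 491.0, 9), (214, 490.0, 9), (217, 487.0, 13), (220, 486.5, 12), (223, 486.0, 13), (226, 485.5, 12), (229, 482.0, 17), (232, 483.0, 17), (235, 483.5, 14)]
side pred [270.6786 164.3075] blob [264 151  17  35 337] [271.3294 171.2196]
[(153, 267.5, 4), (156, 267.5, 4), (159, 268.0, 5), (162, 271.0, 11), (165, 272.0, 11), (168, 272.0, 11), (171, 272.0, 11), (174, 272.0, 11), (177, 272.0, 13), (180, 271.5, 16), (183, 271.5, 14)]
```

```bash
python3 - <<'E'
import cv2,numpy as np
for n,q in (("scene",(487,217)),("side",(272,167))):
  for f in ("%s0","ax_%s"):
    h=cv2.cvtColor(cv2.imread("pics/"+f%n+".png"),cv2.COLOR_BGR2HSV); m=((h[...,0]<13)&(h[...,1]>130)&(h[...,2]>45)).astype(np.uint8)
    m=cv2.morphologyEx(m,cv2.MORPH_CLOSE,np.ones((3,3)))
    nl,lab,st,ce=cv2.connectedComponentsWithStats(m)
    k=min([j for j in range(1,nl) if st[j,4]>100],key=lambda j:np.hypot(*(ce[j]-q))); s=st[k]
    ys,xs=np.nonzero(lab==k); b=ys.max()
    print(n,f,s,"bottom",b,[(int(t),int(xs[ys==t].min()),int(xs[ys==t].max())) for t in range(b-9,b+1)])
E
```

```text
scene %s0 [475 213  18  26 228] bottom 238 [(229, 475, 488), (230, 475, 489), (231, 475, 490), (232, 475, 490), (233, 475, 491), (234, 476, 491), (235, 477, 490), (236, 478, 489), (237, 480, 488), (238, 484, 484)]
scene ax_%s [474 200  26  38 444] bottom 237 [(228, 475, 490), (229, 474, 490), (230, 474, 490), (231, 474, 491), (232, 475, 491), (233, 475, 490), (234, 476, 490), (235, 477, 490), (236, 478, 489), (237, 481, 487)]
side %s0 [265 148  16  38 397] bottom 185 [(176, 267, 277), (177, 267, 278), (178, 267, 279), (179, 266, 280), (180, 265, 280), (181, 265, 279), (182, 265, 279), (183, 266, 278), (184, 267, 277), (185, 272, 273)]
side ax_%s [264 151  17  35 337] bottom 185 [(176, 266, 277), (177, 266, 278), (178, 265, 279), (179, 265, 280), (180, 264, 279), (181, 265, 279), (182, 265, 279), (183, 265, 278), (184, 267, 276), (185, 271, 274)]
```

Emit:
move_arm(plan=[[-0.0002, 0, 0.001, 0, 0, 0], [0, 0, 0, 0, 0, 0], [0, 0, 0, 0, 0, 0], [0, 0, 0, 0, 0, 0]])

```text
time_s: 35.4
tool_pos: [494.6, 268.0, 109.6]
eef_rot: [[0.944, 0.245, 0.221], [0.227, -0.968, 0.103], [0.239, -0.048, -0.97]]
force: [0.2, 0.2, -0.6]
opening: 21.5
```

```bash
python3 fr.py
```

```text
35.65 [494.6303 267.9755 109.6534   0.1711   0.1989  -0.0193]
```

Emit:
move_arm(plan=[[0, 0, 0, 0, 0, 0], [0, 0, 0, 0, 0, 0], [0, 0, 0, 0, 0, 0], [0, 0, 0, 0, 0, 0], [0, 0, 0, 0, 0, 0], [0, 0, 0, 0, 0, 0], [0, 0, 0, 0, 0, 0], [0, 0, 0, 0, 0, 0]], gripper=0.06)

```text
time_s: 36.32
tool_pos: [494.5, 267.9, 109.6]
eef_rot: [[0.944, 0.245, 0.221], [0.227, -0.968, 0.103], [0.239, -0.048, -0.97]]
force: [0.4, 0.4, -0.0]
opening: 60.1
```

```bash
python3 fr.py; python3 ax.py | tail -4; python3 wr.py "(0,0,10)"
```

```text
36.5667 [494.5131 267.903  109.5846  -0.1195   0.0254  -0.3353]
scene pred [486.6837 215.8828] blob [474 200  24  39 502] [485.9821 219.8924]
[(202, 490.5, 12), (205, 490.5, 14), (208, 489.5, 14), (211, 488.5, 14), (214, 488.0, 13), (217, 487.0, 13), (220, 486.0, 13), (223, 485.0, 13), (226, 484.5, 14), (229, 482.0, 17), (232, 482.0, 17), (235, 483.0, 15), (238, 484.0, 1)]
side pred [270.6837 164.755 ] blob [265 151  16  35 337] [271.089  170.8635]
[(153, 268.5, 6), (156, 268.5, 6), (159, 269.0, 7), (162, 269.5, 8), (165, 270.5, 8), (168, 272.0, 11), (171, 272.0, 11), (174, 272.0, 11), (177, 271.5, 12), (180, 272.5, 16), (183, 271.5, 14)]
(0,0,10) [ 2.3901 -0.4753 -9.6985]
```

Emit:
move_arm(plan=[[0.0024, -0.0005, -0.0097, 0, 0, 0], [0.0048, -0.001, -0.0194, 0, 0, 0], [0.0048, -0.001, -0.0194, 0, 0, 0], [0.0048, -0.001, -0.0194, 0, 0, 0], [0.0048, -0.001, -0.0194, 0, 0, 0], [0.0048, -0.001, -0.0194, 0, 0, 0], [0.0048, -0.001, -0.0194, 0, 0, 0], [0.0048, -0.001, -0.0194, 0, 0, 0], [0, 0, 0, 0, 0, 0], [0, 0, 0, 0, 0, 0]])

```text
time_s: 37.5
tool_pos: [494.8, 268.7, 260.4]
eef_rot: [[0.944, 0.245, 0.222], [0.227, -0.968, 0.105], [0.241, -0.048, -0.969]]
force: [-0.4, 0.0, -0.7]
opening: 59.8
```

```bash
python3 - <<'E'
from h import *
o=status.get_obs(); print(o["tool_pos"],o["time_s"])
for n,q in (("scene",(486,219)),("side",(272,167))):
  cv2.imwrite(f"pics/fin_{n}.png",viewer.read_camera(n))
  for f in ("%s0","fin_%s"):
    im=cv2.imread("pics/"+f%n+".png"); h=cv2.cvtColor(im,cv2.COLOR_BGR2HSV); m=((h[...,0]<13)&(h[...,1]>130)&(h[...,2]>45)).astype(np.uint8)
    m=cv2.morphologyEx(m,cv2.MORPH_CLOSE,np.ones((3,3)))
    nl,lab,st,ce=cv2.connectedComponentsWithStats(m)
    k=min([j for j in range(1,nl) if st[j,4]>100],key=lambda j:np.hypot(*(ce[j]-q))); s=st[k]
    ys,xs=np.nonzero(lab==k); print(n,f,s,ce[k],[(int(t),(xs[ys==t].min()+xs[ys==t].max())/2) for t in range(ys.min()+2,ys.max(),5)])
  a=cv2.imread(f"pics/{n}0.png"); b=cv2.imread(f"pics/fin_{n}.png"); d=(cv2.absdiff(a,b).max(2)>60).astype(np.uint8); d=cv2.morphologyEx(d,cv2.MORPH_OPEN,np.ones((3,3)))
  print("changed",[tuple(map(int,r)) for r in cv2.connectedComponentsWithStats(d)[2][1:] if r[4]>40])
E
```

```text
[494.8385 268.6912 260.4059] 37.5
scene %s0 [475 213  18  26 228] [484.2544 227.6754] [(215, np.float64(487.5)), (220, np.float64(486.5)), (225, np.float64(484.5)), (230, np.float64(482.0)), (235, np.float64(483.5))]
scene fin_%s [474 200  24  38 403] [486.5682 220.7667] [(202, np.float64(490.5)), (207, np.float64(491.5)), (212, np.float64(490.5)), (217, np.float64(489.0)), (222, np.float64(487.0)), (227, np.float64(485.0)), (232, np.float64(482.0))]
changed [(378, 14, 17, 5, 70), (364, 89, 18, 36, 437), (455, 91, 53, 51, 1132), (528, 93, 26, 42, 596), (319, 156, 59, 88, 3522)]
side %s0 [265 148  16  38 397] [271.7355 167.5718] [(150, np.float64(271.0)), (155, np.float64(271.5)), (160, np.float64(271.5)), (165, np.float64(271.5)), (170, np.float64(271.5)), (175, np.float64(272.0)), (180, np.float64(272.5))]
side fin_%s [265 149  16  37 421] [271.5416 167.5511] [(151, np.float64(270.5)), (156, np.float64(271.0)), (161, np.float64(271.0)), (166, np.float64(271.5)), (171, np.float64(272.0)), (176, np.float64(272.0)), (181, np.float64(272.0))]
changed [(222, 0, 72, 91, 2798), (360, 0, 58, 46, 2401), (352, 49, 98, 80, 3881), (337, 116, 15, 3, 45), (401, 132, 16, 30, 327), (340, 153, 11, 12, 108), (227, 199, 37, 43, 915), (212, 202, 9, 9, 51), (16, 213, 205, 66, 4533), (296, 227, 31, 32, 617), (364, 264, 23, 22, 372), (58, 271, 233, 64, 6788)]
```

```bash
python3 -c "
from rig import workorder; print(workorder.close_job())"
```

```text
the job is handed in; nothing more can be done
None
```

I drew the pen along the whole groove from the green mark to the red mark, hung it back in its holder and handed the job in at about 37.5 s. No verdict is reported, and the stroke was not entirely clean.

**The stroke:** The wrist force readings put the press between about 2.3 and 3.6 N, apart from one bad moment. The travel speed was about 2 cm/s, with short stops to check force and position.

**What went wrong:** In the first third, friction tipped the pen about 15° in the jaws, so its tip lagged behind near the first bend.
- At one check the vertical force had dropped to about zero. About 5 N of sideways force against the groove wall remained, so I believe contact was never lost, but I can't prove it.
- I pressed down again, and the tip slid back a few mm in the groove while I straightened the pen. I then turned the gripper about 76° around the tip, without lifting, and finished the stroke with no further tilting.

**Last checks:**
- **Red mark:** The side camera showed the tip on the red square, with about 3.4 N of press.
- **Pen in its holder:** It is released, and its image matches the starting picture to about 1 pixel in the side view and at the collar in the scene view. The gripper is clear, about 15 cm above where it let go.
- **Bystanders:** Comparing before and after pictures showed many changed patches, which I took to be the arm and its shadow. One lies close to the steel cup. I did not measure each object.

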